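# Turn the rinsed beaker over onto the free drying post

### The job

The copper beaker standing on the draining tray has just been rinsed: turn it upside down and put it over the one empty drying post, lowering it gently until you feel its floor come to rest on the tip of the peg, and leave it hanging straight there. Do not ram it or let it drop onto the peg, and leave the two brass beakers on their posts and the other things on the bench as they are.

Things in the scene. Friction and masses are not known exactly. Their poses are not given: they have to be found in the camera images.
- beaker: The rinsed copper beaker: a straight round cup, 60 mm outside diameter, 54 mm bore, 105 mm tall, floor 4 mm thick, 0.2 to 0.4 kg. Origin at the centre of its underside, z along its axis from the underside to the open mouth. Starts upright (z up) on the tray. May be gripped across any diameter; a gripper tilted 45 degrees clears it if it grips within 45 mm of the end over which its body leans.
- beaker_floor (a point): Centre of the inner floor of the copper beaker, 4 mm above its origin along its axis; the mouth is 101 mm further along the axis. When the beaker is home this floor rests on the tip of the peg, with 2 mm play all round between bore and peg.
- post_free: The empty drying post, fixed: dark iron foot 96 mm across, 22 mm high, and an upright round light-wood peg on a steel rod: 50 mm thick, 100 mm long, its top 34 mm tapering to a flat 24 mm tip. The peg's height is set by a thumbscrew and is not in the pose: the tip stands somewhere from 128 to 168 mm above the bench and does not sink when pushed. Origin on the bench under its axis, z up.
- hung_b: A brass beaker, same size as the copper one, mouth down on a second drying post, loose. Origin at the centre of its underside, which is on top, 144 mm above the bench.
- hung_c: Another brass beaker, same size, mouth down on a third drying post, loose. Origin at the centre of its underside, which is on top, 162 mm above the bench.
- tray: Steel draining tray, fixed, 190 x 190 mm, floor 4 mm thick, rim 10 mm high. Origin under its centre.
- block: Dark hardwood forming block, fixed, 120 mm (x) x 180 mm (y) x 45 mm high, with a shallow V groove along its whole y direction in the middle of its top, 40 mm wide, 7.3 mm deep, sides sloping 20 degrees. Origin under its centre. Round things can be laid in the groove: a beaker lying there has its axis 69.6 mm above the bench and does not roll.
- block_groove (a point): Bottom of the V groove at the middle of the block, 37.7 mm above the bench; y runs along the groove.
- lamp: Brass oil-lamp foot without its glass, 92 mm across, 130 mm tall, loose. Origin under its centre.
- hammer: Hammer with a wooden handle, 260 mm long, lying on the bench, loose. Origin on its underside.
- polish: Blue tin of polish, 68 mm across, 110 mm tall, loose. Origin under its centre.
- bowl: Brass bowl, 130 mm across, 50 mm high, loose. Origin under its centre.
- tape: Yellow tape measure, 75 x 40 x 65 mm, loose. Origin under its centre.
- cheese: Round light-wood forming puck (a wooden disc), 90 mm across, 35 mm high, loose. Origin under its centre.
There are look-alikes about, which are no part of the job. Leave any pink or purple look-alike of the beaker alone.

How it is judged:
By the outcome, as a careful person would: the job done as asked, in the order asked, and still so for the second after the job is handed in, with the robot touching nothing.
It also fails if it takes over 54 s, if anything falls off the work surface, if the arm or the gripper's body presses on something with over 40 N, if the wrist force passes 120 N, or if a joint passes its speed limit or range.

### The arm

A 6-joint arm with a two-finger parallel gripper is mounted at the origin on the work surface. World frame = base frame: x ahead of the robot, y to its left, z up, the work surface at z = 0. Lengths are in m, angles in rad, forces in N, time in s.
With the tool pointing down it reaches from about 0.3 to 0.775 m from the base axis. Payload 14.6 kg.
Tool frame: the origin (TCP) lies on the centre line of the jaws, within the pads' length; the fingertips stand 19 mm ahead of it and the grasp point (between the pads) is the TCP; z points along the fingers, x is the direction in which the jaws open and shut, and the axes are right-handed (so a half turn about z gives the same grasp; the last joint's range is limited). The gripper opens to 94 mm and grips with 3 to 60 N. Pads are 16 mm wide; open, the fingers measure 119 mm over their backs; the gripper's body (75 mm by 177 mm) begins 78 mm behind the grasp point.
Start: joints at [-1.341, 0.3, 1.521, -0, 1.321, -0.067], TCP at [0.161, -0.526, 0.224] pointing down, gripper open.
Joint ranges: [-3.03, 3.03], [-0.79, 2.21], [0.23, 2.52], [-1.04, 4.18], [0, 3.07], [-2.55, 2.55]. Speed limits (rad/s): [2.22, 2.22, 2.57, 3.14, 3.14, 3.14].

### API

Orientations are given as [roll, pitch, yaw] about the fixed x, y, z axes, in that order (R = Rz(yaw) Ry(pitch) Rx(roll)).
In Python, from station import ctrl, imaging gives the robot as it stands.
- The arm moves only by the shell command python3 -m handwheel 'ROWS' [OPENING] [FORCE]. ROWS is JSON, a list that holds one entry, the list of rows, each a list of 4 numbers: the shift along the tool's x, y, z in m, then the turn about the tool's z in rad. A call has 1 to 10 rows; each row shifts and turns the pose as measured when the row begins, along the tool's axes as they then stand; what a row does not reach is not made up. A row lasts 1/10 s, in which the tool goes at most 50 mm and 8.59 degrees, less where a joint would pass 70% of its speed; a pose out of reach is approached as far as the arm can. A call is refused whole if a number of a shift passes 0.05 or a number of a turn 0.15, either way. A call with a gripper value outside its range is refused whole. OPENING is the finger opening in m, from 0 to 0.094, set as the call begins (- or left out, the last holds). The fingers move at their own pace and stop on an object; FORCE is the grip in N (left out, the last holds). Time passes only in rows, so rows that do not move let the fingers close. It gives the time, the measured TCP pose, the force and the opening at its end, in the units of the state.
- ctrl.get_obs(): the state, without advancing time (a new reading comes with each control period).
- imaging.camera(name): name is "scene" or "top" or "wrist"; returns the picture (420x560x3 uint8, red, green, blue); there is no depth.
- imaging.camera_model(name): a dict with "camera_matrix" (3x3 intrinsics, pixels), "position" and "attitude" of the camera in the world. Camera axes: x right, y up, looking along -z (the intrinsics and any distortion apply to the point x, -y, -z); pixel columns grow to the right and rows downward; lengths in m; the calibration is good to about 2 mm. The wrist camera is an equidistant fisheye: a pixel r from the principal point sees the ray r / f radians off the axis. A picture is of the moment at which its call begins: read the wrist's pose just before it. camera_model takes no time and is no camera call; for the wrist camera it gives the pose at the moment of the call.
- ctrl.hand_in(): hands the job in, once; it reports no verdict.
The state is a dict: "time_s": time; "qpos": joint angles; "joint_vel": joint speeds; "tau": joint torques, N m; "ee_pos": TCP position; "eef_rot": TCP orientation; "force": force on the tool from outside, world axes, zero at the start; "moment": the same for the moment, N m; "grip_width": finger opening in m.
Only numpy, scipy, OpenCV 4.12 (cv2) and the standard library are available. Lean on these libraries where they do the work, as an engineer would, in place of code of your own. Each camera call takes 0.05 s, during which the arm holds its last target. There are 200 camera calls.

## Working session

There is one attempt and no reset: what is moved stays moved. The work goes in short steps, Python scripts to look and compute and a shell command to move; the robot and the scene stay as the last step left them, time stands still between calls to the robot, and variables do not carry over. Pictures are saved under pics/ and viewed, about 8 in all and at most 12, crops included, and the job is handed in when it is done.

```bash
mkdir -p pics; cat > h.py <<'E'
import numpy as np, cv2
from station import ctrl, imaging
from scipy.spatial.transform import Rotation as Rot
def shot(n,f):
    m=imaging.camera_model(n); im=imaging.camera(n); cv2.imwrite(f'pics/{f}.png',im[:,:,::-1]); return im,m
def att(m):
    a=np.array(m['attitude'],float)
    return a if a.shape==(3,3) else Rot.from_euler('xyz',a).as_matrix()
E
python3 - <<'E'
from h import *
for n in('scene','top'):
    im,m=shot(n,n+'0'); print(n,m)
print(imaging.camera_model('wrist')); print(ctrl.get_obs())
a=cv2.imread('pics/scene0.png');b=cv2.imread('pics/top0.png')
E
```

```text
scene {'camera_matrix': array([[497.31308727,   0.        , 273.24521428],
       [  0.        , 497.31308727, 210.05317404],
       [  0.        ,   0.        ,   1.        ]]), 'position': array([1.48589469, 0.35179265, 1.19060046]), 'attitude': array([ 0.78165406, -0.00304418,  1.93375907])}
top {'camera_matrix': array([[520.4555033 ,   0.        , 273.72374414],
       [  0.        , 520.4555033 , 204.36704725],
       [  0.        ,   0.        ,   1.        ]]), 'position': array([ 0.35481461, -0.03044849,  1.65472919]), 'attitude': array([ 0.10252053,  0.00320405, -1.59637491])}
{'camera_matrix': array([[325.1922621 ,   0.        , 283.47739618],
       [  0.        , 325.1922621 , 214.31036962],
       [  0.        ,   0.        ,   1.        ]]), 'position': array([ 0.23429026, -0.50347679,  0.3841282 ]), 'attitude': array([-0.26891246,  0.00140882, -1.27379131])}
{'time_s': 0.1, 'qpos': array([-1.34058820e+00,  3.00379671e-01,  1.52149913e+00,  5.13749602e-05,
        1.32072570e+00, -6.66126685e-02]), 'joint_vel': array([ 0.00052672, -0.00146001, -0.00146694, -0.00013176, -0.00109842,
        0.00101525]), 'tau': array([ 1.99938469e-03, -5.32638788e+01, -3.53278363e+01,  7.09833833e-02,
        2.35228508e-02, -5.18824459e-05]), 'ee_pos': array([ 0.16081839, -0.52573941,  0.22397115]), 'eef_rot': array([-3.14147565e+00,  1.00629407e-03, -1.27398822e+00]), 'force': array([-0.98083694, -0.48287067,  0.49382229]), 'moment': array([ 0.01291121, -0.00946629,  0.00162878]), 'grip_width': 0.09409077368952014}
```

View pics/scene0.png

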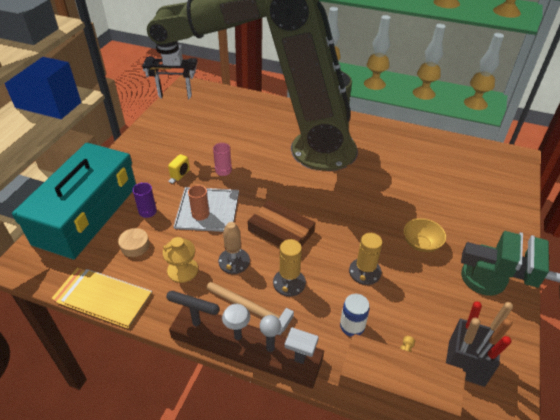

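View pics/top0.png

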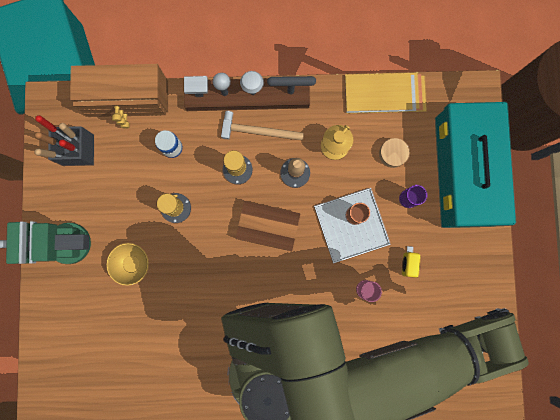

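Top view: the copper beaker is at (358,212) on the tray. The empty post is at (295,172), with the block at (265,225) and its groove roughly horizontal in the image. Possible mix-ups are the purple cup (414,196), the pink cup (369,291), and the brass beakers on posts (234,162) and (170,205). The copper one on the tray is the target, so I'll check it in a close crop.

```bash
cat >> h.py <<'E'
def ray(m,u,v):
    K=m['camera_matrix']; d=np.array([(u-K[0,2])/K[0,0],-(v-K[1,2])/K[1,1],-1.])
    d=att(m)@d; return np.array(m['position']),d/np.linalg.norm(d)
def onz(m,u,v,z):
    p,d=ray(m,u,v); return p+d*(z-p[2])/d[2]
def proj(m,X):
    c=att(m).T@(np.asarray(X)-m['position']); K=m['camera_matrix']
    return np.array([K[0,2]+K[0,0]*c[0]/-c[2],K[1,2]-K[1,1]*c[1]/-c[2]])
E
python3 - <<'E'
from h import *
t=cv2.imread('pics/top0.png'); s=cv2.imread('pics/scene0.png')
a=cv2.resize(t[140:310,220:430],None,fx=3.5,fy=3.5,interpolation=cv2.INTER_CUBIC)
cv2.imwrite('pics/c1.png',a)
b=cv2.resize(s[150:300,130:340],None,fx=3.5,fy=3.5,interpolation=cv2.INTER_CUBIC)
cv2.imwrite('pics/c2.png',b)
E
```

```text
(no output)
```

View pics/c1.png

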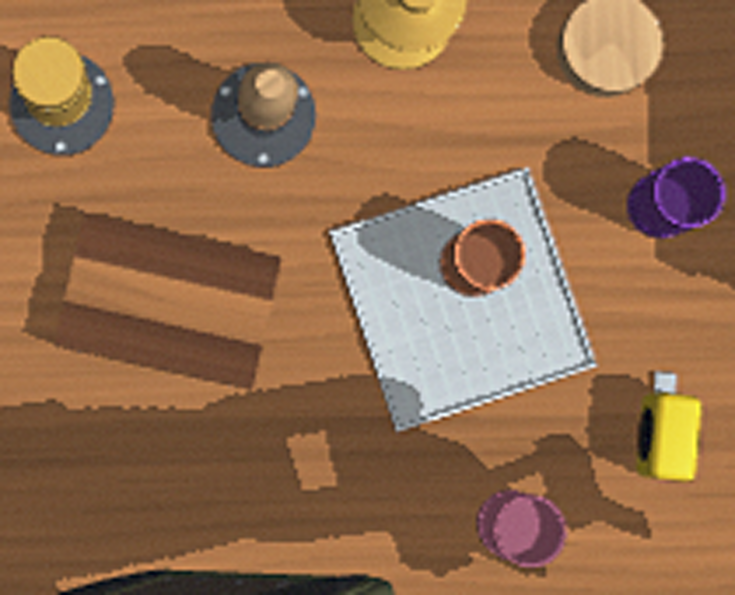

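View pics/c2.png

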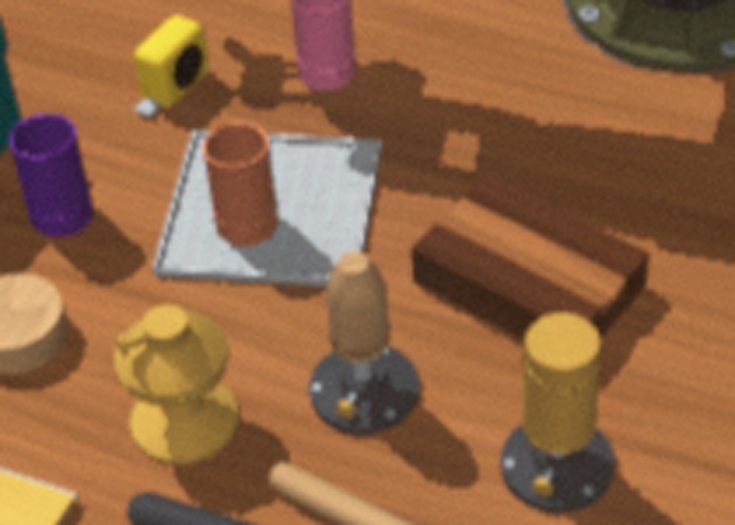

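The crop confirms it: a copper cup with a dark copper interior, on the steel tray. In crop pixels the rim is at (489,256) and the peg tip at (271,83) in the top view, and at (355,262) in the scene crop. The post's foot is at (263,116).

```bash
python3 - <<'E'
from h import *
T=imaging.camera_model('top');S=imaging.camera_model('scene')
t=lambda x,y:(220+(x+.5)/3.5-.5,140+(y+.5)/3.5-.5); s=lambda x,y:(130+(x+.5)/3.5-.5,150+(y+.5)/3.5-.5)
def tri(a,b):
    A=[];B=[]
    for p,d in(ray(T,*a),ray(S,*b)):
        M=np.eye(3)-np.outer(d,d);A.append(M);B.append(M@p)
    X=np.linalg.lstsq(np.vstack(A),np.hstack(B),rcond=None)[0]
    return X.round(4),(proj(T,X)-a).round(1),(proj(S,X)-b).round(1)
print('rim tri',tri(t(489,256),s(239,147)),'onz',onz(T,*t(489,256),.109),onz(S,*s(239,147),.109))
print('tip tri',tri(t(271,83),s(355,262)));print('foot',onz(T,*t(263,116),.022),onz(S,*s(365,388),.022))
print('block')
for c in[(80,210),(280,258),(250,388),(58,335)]: print(onz(T,*t(*c),.045).round(4))
print('groove',[onz(T,*t(*c),.045).round(4) for c in[(75,258),(272,299),(262,345),(65,301)]])
print('scene block',[onz(S,*s(*c),.045).round(4) for c in[(414,248),(647,258),(480,193),(458,202),(414,233),(586,300),(620,276)]])
for n,c,z in(('b',(50,68),.144),('lamp',(410,0),.13),('pink',(520,528),.105),('tape',(672,440),.065)):print(n,onz(T,*t(*c),z).round(3))
print('hand c',onz(T,166,204,.162))
# rim by colour
im=cv2.imread('pics/top0.png');h=cv2.cvtColor(im,cv2.COLOR_BGR2HSV)
E
```

```text
rim tri (array([ 0.4825, -0.2846,  0.101 ]), array([-0.2,  0.1]), array([-0.2, -0. ])) onz [ 0.48210355 -0.28394693  0.109     ] [ 0.48972897 -0.27914248  0.109     ]
tip tri (array([ 0.6264, -0.0999,  0.1611]), array([-0.2,  0.1]), array([-0.2, -0. ]))
foot [ 0.62184649 -0.09890087  0.022     ] [ 0.6424273  -0.09120795  0.022     ]
block
[0.5378 0.0673 0.045 ]
[ 0.4904 -0.1092  0.045 ]
[ 0.3763 -0.0793  0.045 ]
[0.4272 0.0888 0.045 ]
groove [array([0.4951, 0.0725, 0.045 ]), array([ 0.4542, -0.101 ,  0.045 ]), array([ 0.4138, -0.091 ,  0.045 ]), array([0.4571, 0.0821, 0.045 ])]
scene block [array([ 0.4942, -0.1072,  0.045 ]), array([0.4304, 0.0942, 0.045 ]), array([ 0.4065, -0.0771,  0.045 ]), array([ 0.425 , -0.0919,  0.045 ]), array([ 0.4767, -0.1146,  0.045 ]), array([0.4983, 0.0592, 0.045 ]), array([0.4602, 0.0783, 0.045 ])]
b [0.647 0.084 0.144]
lamp [ 0.701 -0.223  0.13 ]
pink [ 0.253 -0.301  0.105]
tape [ 0.322 -0.443  0.065]
hand c [0.51757773 0.2811019  0.162     ]
```

Copper beaker at about (0.483, −0.283) and post at about (0.625, −0.10) with its tip near 0.161. The block centre is about (0.456, −0.009), yaw ≈ −0.25. The tool can only point down, so this is the plan:
1. Grip the beaker low and topple it against the block's −y end into the groove.
2. Regrip near its underside, so it swings mouth-down when lifted.
3. Hang it on the post.

First I go above the beaker and turn to yaw −0.25.

```bash
python3 -m handwheel '[[[-0.0138,-0.038,0,0],[-0.0138,-0.038,0,0],[-0.0138,-0.038,0,0],[-0.0138,-0.038,0,0],[-0.0138,-0.038,0,0],[-0.0138,-0.038,0,0],[-0.0138,-0.038,0,0],[-0.0138,-0.038,0,0],[-0.0138,-0.038,0,0],[-0.0138,-0.038,0,0]]]' 0.094 10
python3 -m handwheel '[[[0,0,0,-0.147],[0,0,0,-0.147],[0,0,0,-0.147],[0,0,0,-0.147],[0,0,0,-0.147],[0,0,0,-0.147],[0,0,0,-0.147],[0,0,0,0]]]'
python3 - <<'E'
from h import *
o=ctrl.get_obs();print(o['ee_pos'],o['eef_rot'])
im,m=shot('wrist','w1');print(m)
shot('top','top1')
E
```

```text
time_s: 1.1
ee_pos: [0.4919, -0.2749, 0.2212]
eef_rot: [3.14, 0.006, -1.282]
force: [-0.1, -0.7, -0.2]
grip_width: 0.094
time_s: 1.9
ee_pos: [0.4951, -0.2696, 0.2175]
eef_rot: [-3.135, 0.011, -0.227]
force: [-0.8, -0.0, 0.8]
grip_width: 0.0941
[ 0.49505954 -0.26960258  0.21748449] [-3.13472395  0.01076772 -0.2268621 ]
{'camera_matrix': array([[325.1922621 ,   0.        , 283.47739618],
       [  0.        , 325.1922621 , 214.31036962],
       [  0.        ,   0.        ,   1.        ]]), 'position': array([ 0.51329381, -0.19580911,  0.37817964]), 'attitude': array([-0.26205158,  0.0104782 , -0.22663253])}
```

View pics/w1.png

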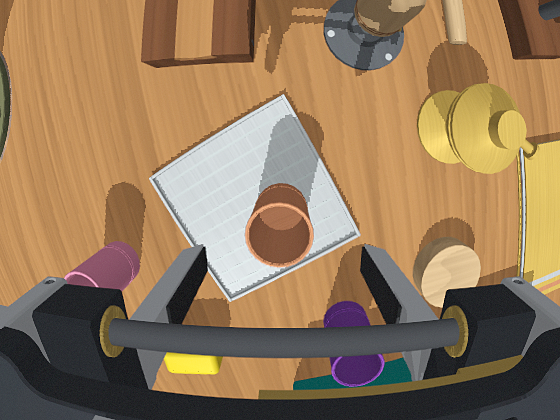

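The wrist view shows the copper rim centred at about (280,234). The block's −y end edge runs from about (143,65) to (254,61), with the groove mouth at about (176–218, 62).

```bash
cat >> h.py <<'E'
def wray(m,u,v):
    K=m['camera_matrix']; x=(u-K[0,2])/K[0,0]; y=(v-K[1,2])/K[1,1]; r=np.hypot(x,y)
    d=np.array([x/r*np.sin(r),-y/r*np.sin(r),-np.cos(r)]); return np.array(m['position']),att(m)@d
def wz(m,u,v,z):
    p,d=wray(m,u,v); return p+d*(z-p[2])/d[2]
def totool(o,X):
    return Rot.from_euler('xyz',o['eef_rot']).as_matrix().T@(np.asarray(X)-o['ee_pos'])
E
python3 - <<'E'
from h import *
m=imaging.camera_model('wrist');o=ctrl.get_obs()
im=cv2.imread('pics/w1.png');h=cv2.cvtColor(im,cv2.COLOR_BGR2HSV)
mk=cv2.inRange(h,(3,90,50),(14,220,255));mk[:, :235]=0;mk[:,325:]=0;mk[:175]=0;mk[275:]=0
n,l,st,c=cv2.connectedComponentsWithStats(mk);i=1+np.argmax(st[1:,4]);print(st[i])
pts=[(u,234) for u in(247,313)]+[(280,v) for v in(203,265)]
P=[wz(m,*p,.109).round(4) for p in pts];print(P)
print('rim diam x',np.linalg.norm(P[0]-P[1]),'y',np.linalg.norm(P[2]-P[3]))
C=(P[0]+P[1])/2;D=(P[2]+P[3])/2;print('centre',C,D,'tool',totool(o,C),totool(o,D))
print('underside far edge',wz(m,280,184,.004))
print('block end',[wz(m,*p,.045).round(4) for p in[(143,65),(176,63),(218,62),(254,61)]])
E
```

```text
[ 245  183   69   84 4360]
[array([ 0.4591, -0.2757,  0.109 ]), array([ 0.5154, -0.2888,  0.109 ]), array([ 0.4938, -0.2552,  0.109 ]), array([ 0.4804, -0.311 ,  0.109 ])]
rim diam x 0.05780397910178845 y 0.05738640954093576
centre [ 0.48725 -0.28225  0.109  ] [ 0.4871 -0.2831  0.109 ] tool [-0.00353777  0.01484646  0.1084958 ] [-0.00348682  0.01570807  0.1084894 ]
underside far edge [ 0.49132384 -0.25622749  0.004     ]
block end [array([ 0.3807, -0.085 ,  0.045 ]), array([ 0.4179, -0.0963,  0.045 ]), array([ 0.4618, -0.1096,  0.045 ]), array([ 0.4979, -0.1189,  0.045 ])]
```

```bash
python3 -m handwheel '[[[-0.0035,0.0153,0,0.03],[0,0,0,0],[0,0,0.035,0],[0,0,0.035,0],[0,0,0.03,0],[0,0,0,0]]]' 0.094
python3 - <<'E'
from h import *
o=ctrl.get_obs();print(o['ee_pos'],o['eef_rot'],totool(o,[.487,-.283,.044]),totool(o,[.487,-.283,.109]))
E
```

```text
time_s: 2.6
ee_pos: [0.4863, -0.286, 0.1156]
eef_rot: [-3.136, 0.008, -0.283]
force: [-0.6, -0.2, 0.4]
grip_width: 0.094
[ 0.48626329 -0.28596266  0.11556596] [-3.13633925  0.00813049 -0.28315152] [ 0.00046152 -0.00267451  0.07157961] [-6.69596566e-05 -3.01597056e-03  6.58265823e-03]
```

```bash
python3 -m handwheel '[[[0,-0.003,0.025,-0.02],[0,0,0.025,0],[0,0,0.015,0],[0,0,0,0]]]' 0.094
python3 - <<'E'
from h import *
o=ctrl.get_obs();print(o['ee_pos'],o['eef_rot'],totool(o,[.487,-.283,.044]))
im,m=shot('wrist','w2')
print('rim check', [wz(m,*p,.109) for p in[(280,234)]])
E
```

```text
time_s: 3.0
ee_pos: [0.4886, -0.2848, 0.0539]
eef_rot: [-3.138, 0.003, -0.268]
force: [-0.2, 0.3, -0.1]
grip_width: 0.0937
[ 0.48858805 -0.28480578  0.05390195] [-3.13790794e+00  2.70280068e-03 -2.68206945e-01] [-0.00198304 -0.00128386  0.00991214]
rim check [array([ 0.4979279 , -0.24494605,  0.109     ])]
```

View pics/w2.png

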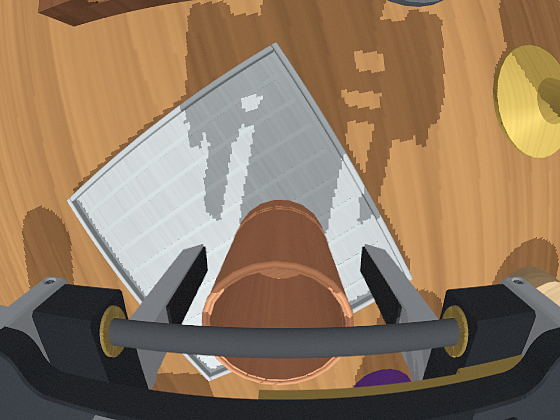

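The wrist view shows the beaker between the open fingers. Its rim spans u≈205–354 and v≈262–384.

```bash
python3 - <<'E'
from h import *
m=imaging.camera_model('wrist');o=ctrl.get_obs()
P=[wz(m,*p,.109) for p in[(205,315),(354,315),(281,262),(281,384)]];T=[totool(o,p) for p in P]
print(np.round(T,4),(T[2]+T[3])/2)
E
python3 -m handwheel '[[[-0.001,0,0.0099,0],[0,0,0,0]]]' 0.094
```

```text
[[-0.0314 -0.0067 -0.0539]
 [ 0.0271 -0.007  -0.0539]
 [-0.0014 -0.0301 -0.0538]
 [-0.0016  0.0302 -0.054 ]] [-1.50376531e-03  3.41617866e-05 -5.39186707e-02]
time_s: 3.25
ee_pos: [0.4891, -0.2856, 0.0471]
eef_rot: [-3.14, -0.002, -0.269]
force: [-0.5, -0.7, 0.5]
grip_width: 0.0939
```

```bash
python3 -m handwheel '[[[-0.002,0,0.003,0],[0,0,0,0]]]' 0.094
python3 -m handwheel '[[[0,0,0,0],[0,0,0,0],[0,0,0,0],[0,0,0,0],[0,0,0,0],[0,0,0,0]]]' 0.05 12
```

```text
time_s: 3.45
ee_pos: [0.4874, -0.2854, 0.045]
eef_rot: [-3.14, -0.004, -0.269]
force: [0.2, -0.1, -0.1]
grip_width: 0.0939
time_s: 4.05
ee_pos: [0.4876, -0.2855, 0.0459]
eef_rot: [-3.14, -0.004, -0.269]
force: [0.7, -0.3, 0.5]
grip_width: 0.0605
```

```bash
python3 -m handwheel '[[[0,0,-0.015,0],[0,0,-0.03,0],[0,0,-0.015,0],[0,0,0,0]]]'
python3 -m handwheel '[[[-0.016,-0.02,0,0],[-0.016,-0.02,0,0],[-0.016,-0.02,0,0],[-0.016,-0.02,0,0],[-0.016,-0.02,0,0],[-0.016,-0.02,0,0],[0,0,0,0]]]'
python3 - <<'E'
from h import *
o=ctrl.get_obs();print(o['ee_pos'],o['eef_rot'],totool(o,[.427,-.144,.0725]))
im,m=shot('wrist','w3');shot('scene','s3');shot('top','t3')
E
```

```text
time_s: 4.45
ee_pos: [0.4869, -0.2851, 0.1093]
eef_rot: [-3.14, -0.003, -0.269]
force: [0.0, 0.3, -2.4]
grip_width: 0.0609
time_s: 5.15
ee_pos: [0.4222, -0.1387, 0.1075]
eef_rot: [-3.139, -0.001, -0.271]
force: [-0.1, -0.2, -3.3]
grip_width: 0.0606
[ 0.42220926 -0.13865841  0.10745668] [-3.13927554e+00 -6.74230178e-04 -2.70604042e-01] [0.00602071 0.00394758 0.0349517 ]
```

View pics/w3.png

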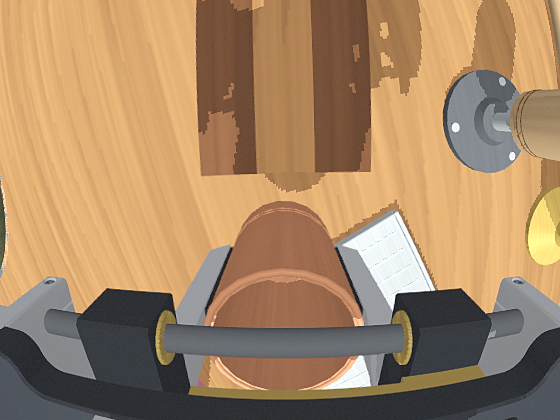

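The beaker is held upright. The block's end edge runs from (202,176) to (371,171), with the groove mouth at u 257–315. The groove's direction is straight up the image.

```bash
python3 - <<'E'
from h import *
m=imaging.camera_model('wrist');o=ctrl.get_obs()
for p in[(202,176),(257,174),(315,172),(371,171),(250,3),(312,3),(199,3),(370,3)]:
    X=wz(m,*p,.045);print(p,X.round(4),totool(o,X).round(4))
E
```

```text
(202, 176) [ 0.3797 -0.0833  0.045 ] [-0.0581 -0.0437  0.0628]
(257, 174) [ 0.4177 -0.093   0.045 ] [-0.0188 -0.0446  0.0629]
(315, 172) [ 0.4568 -0.1024  0.045 ] [ 0.0214 -0.046   0.063 ]
(371, 171) [ 0.4958 -0.1119  0.045 ] [ 0.0614 -0.0474  0.0631]
(250, 3) [0.446  0.0263 0.045 ] [-0.0237 -0.167   0.0631]
(312, 3) [0.4872 0.0147 0.045 ] [ 0.0192 -0.1669  0.0632]
(199, 3) [0.4117 0.0389 0.045 ] [-0.0601 -0.17    0.063 ]
(370, 3) [0.5281 0.0069 0.045 ] [ 0.0606 -0.1704  0.0633]
```

```bash
python3 -m handwheel '[[[0.0014,0,0.018,-0.025],[0,0,0.017,0],[0,0,0,0]]]'
python3 - <<'E'
from h import *
o=ctrl.get_obs();print(o['ee_pos'],o['eef_rot'])
print(totool(o,[.4373,-.0977,.0725]),totool(o,[.4678,.0217,.0725]))
E
```

```text
time_s: 5.6
ee_pos: [0.4265, -0.1437, 0.0721]
eef_rot: [-3.14, -0.004, -0.248]
force: [-0.5, -0.1, -3.1]
grip_width: 0.0607
[ 0.42649555 -0.14369781  0.07214564] [-3.14037391 -0.00440598 -0.24807696]
[-0.00081906 -0.04724298 -0.0003004 ] [-5.70278978e-04 -1.70476598e-01 -1.49109971e-04]
```

```bash
python3 -m handwheel '[[[-0.0008,-0.008,0,0],[0,-0.008,0,0],[0,-0.008,0,0],[0,-0.008,0,0]]]'
python3 - <<'E'
from h import *
o=ctrl.get_obs();print(totool(o,[.4373,-.0977,.0725]),o['force'],o['moment'],o['eef_rot'])
E
python3 -m handwheel '[[[0,-0.008,0,0],[0,-0.008,0,0],[0,-0.008,0,0]]]'
python3 - <<'E'
from h import *
o=ctrl.get_obs();print(totool(o,[.4373,-.0977,.0725]),o['force'],o['moment'],o['eef_rot'])
a=shot('wrist','w4')[0];b=shot('scene','s4')[0]
cv2.imwrite('pics/v4.png',np.hstack([cv2.resize(a,(480,360)),cv2.resize(b[130:310,150:390],(320,240)).__class__(0) if 0 else cv2.copyMakeBorder(cv2.resize(b[150:290,180:340],(320,280)),0,80,0,0,0)])[:,:,::-1])
E
```

```text
time_s: 6.0
ee_pos: [0.4357, -0.1133, 0.075]
eef_rot: [3.14, -0.009, -0.25]
force: [-1.1, -6.4, 3.4]
grip_width: 0.0605
[-0.00236971 -0.01551252  0.00242166] [-1.06699686 -6.44662754  3.39363025] [-1.22815059  0.31839157 -0.02378017] [ 3.13992417 -0.00872828 -0.25020153]
time_s: 6.3
ee_pos: [0.4434, -0.0887, 0.0774]
eef_rot: [3.138, -0.013, -0.249]
force: [-0.5, -2.7, -2.3]
grip_width: 0.0598
[-0.00373842  0.01025273  0.00485687] [-0.4726202  -2.67893968 -2.28621711] [-0.64726517  0.15325416 -0.05040682] [ 3.13823113 -0.01309654 -0.24940515]
```

View pics/v4.png

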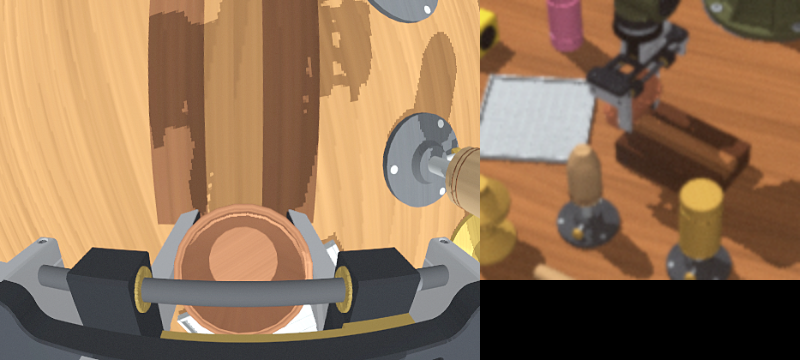

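The beaker is tipping forward onto the groove, mouth away from the robot side and facing the camera, tilted about 60°. I'll continue forward and down.

```bash
python3 -m handwheel '[[[-0.0015,-0.007,0.001,0],[-0.0015,-0.008,0.002,0],[-0.0007,-0.005,0.003,0],[0,0,0.002,0]]]'
python3 - <<'E'
from h import *
o=ctrl.get_obs();print(totool(o,[.4373,-.0977,.0700]),o['force'],o['moment'],o['eef_rot'])
E
```

```text
time_s: 6.8
ee_pos: [0.4454, -0.0663, 0.0689]
eef_rot: [3.139, -0.014, -0.249]
force: [-1.7, -0.5, 3.2]
grip_width: 0.0599
[-0.00012029  0.03247968 -0.00097768] [-1.65170123 -0.45225627  3.2441617 ] [-0.1943048   0.22675193  0.01663608] [ 3.13894824 -0.01424618 -0.24854457]
```

```bash
python3 -m handwheel '[[[0,0,-0.0005,0],[0,0,0,0],[0,0,0,0],[0,0,0,0]]]' 0.094
python3 - <<'E'
from h import *
o=ctrl.get_obs();print(totool(o,[.4373,-.0977,.0700]),o['force'],o['eef_rot'])
a=shot('wrist','w5')[0];b=shot('top','t5')[0]
cv2.imwrite('pics/v5.png',np.vstack([a[60:380,:],cv2.resize(b[170:260,200:340],(560,360))[:270]])[:,:,::-1])
E
```

```text
time_s: 7.2
ee_pos: [0.4452, -0.0661, 0.069]
eef_rot: [3.14, -0.013, -0.249]
force: [0.2, -0.3, -0.2]
grip_width: 0.0883
[ 0.00014505  0.03260075 -0.0009023 ] [ 0.19878171 -0.31476941 -0.22195305] [ 3.13956943 -0.01320841 -0.24874105]
```

View pics/v5.png

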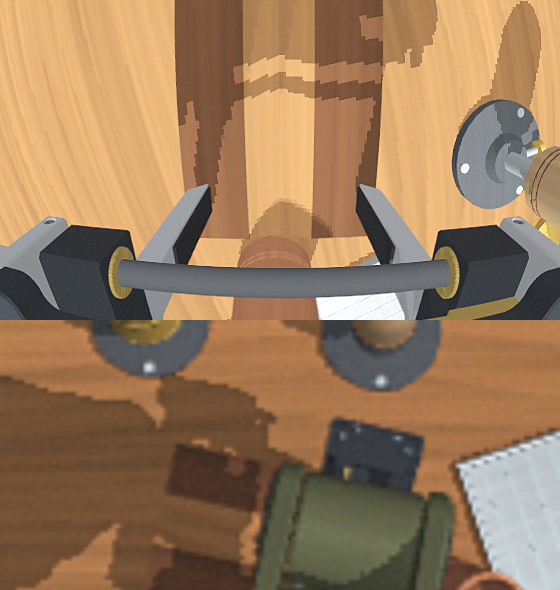

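The beaker isn't in the groove. Copper shows beyond the block's −y end, so it slid in the pads and dropped back there. I'll raise the gripper, back off and look.

```bash
python3 -m handwheel '[[[0,0,-0.03,0],[0,0,-0.04,0],[0,0,-0.04,0],[0,0,-0.04,0],[0,0.03,0,0],[0,0.04,0,0],[0,0.04,0,0],[0,0,0,0]]]' 0.094
python3 - <<'E'
from h import *
o=ctrl.get_obs();print(o['ee_pos'],o['force'],o['eef_rot'])
a=shot('wrist','w6')[0];b=shot('scene','s6')[0];c=shot('top','t6')[0]
cv2.imwrite('pics/v6.png',np.vstack([np.hstack([cv2.resize(b[130:270,160:340],(400,300)),cv2.resize(c[150:300,230:430],(400,300))]),np.hstack([cv2.resize(a,(400,300)),cv2.resize(a[80:360,130:430],(400,300))])])[:,:,::-1])
E
```

```text
time_s: 8.1
ee_pos: [0.4148, -0.1753, 0.2265]
eef_rot: [3.138, -0.015, -0.247]
force: [0.4, 0.6, 0.6]
grip_width: 0.0946
[ 0.41475185 -0.17527121  0.22654828] [0.42649974 0.62606972 0.62175091] [ 3.1383756  -0.01457982 -0.24652447]
```

View pics/v6.png

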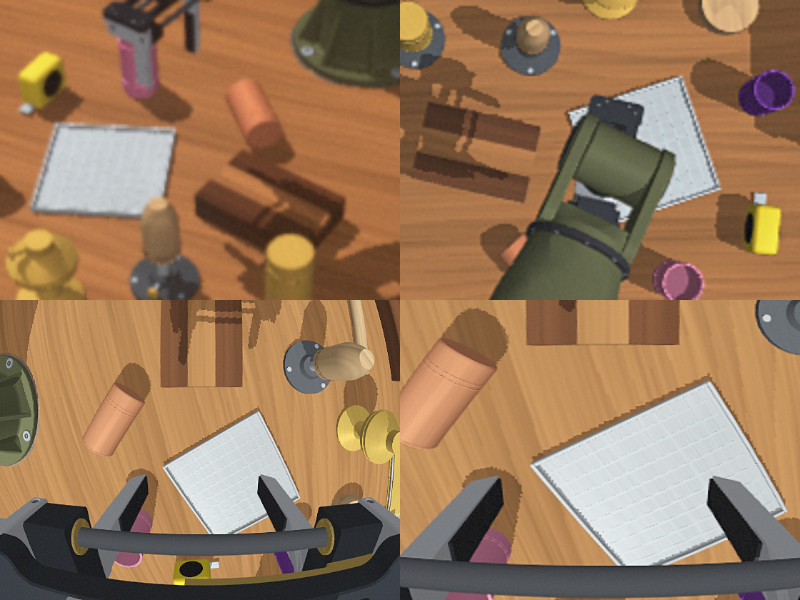

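The beaker now lies on its side on the bench. In the wrist image it is centred at about (160,165), its ringed underside end towards the block and its mouth towards the robot's −y side. The scene view also shows a solid disc on the block-side end. That is already the lying pose I need, so I can regrip near the underside here and won't use the groove. I'll locate it numerically.

```bash
cat >> h.py <<'E'
def lying(f,m,roi,z=.03):
    im=cv2.imread(f'pics/{f}.png'); x0,x1,y0,y1=roi
    b=im[:,:,0].astype(int);r=im[:,:,2].astype(int);g=im[:,:,1].astype(int)
    h=cv2.cvtColor(im,cv2.COLOR_BGR2HSV)
    mk=((h[:,:,0]<=11)&(h[:,:,1]>85)&(h[:,:,2]>70)).astype(np.uint8)*255
    k=np.zeros_like(mk);k[y0:y1,x0:x1]=mk[y0:y1,x0:x1]; k=cv2.morphologyEx(k,cv2.MORPH_OPEN,np.ones((3,3)))
    k=cv2.morphologyEx(k,cv2.MORPH_CLOSE,np.ones((9,9)))
    n,l,st,c=cv2.connectedComponentsWithStats(k);i=1+np.argmax(st[1:,4])
    cn=max(cv2.findContours((l==i).astype(np.uint8),0,1)[0],key=cv2.contourArea)[:,0]
    X=np.array([wz(m,*p,z) for p in cn])[:,:2].astype(np.float32)
    return st[i],c[i],cn,X
E
python3 - <<'E'
from h import *
m=imaging.camera_model('wrist')
st,c,cn,X=lying('w6',m,(95,240,90,240));print(st,c)
print('px rect',cv2.minAreaRect(cn),cv2.boxPoints(cv2.minAreaRect(cn)))
R=cv2.minAreaRect(X);print(R,cv2.boxPoints(R))
im=cv2.imread('pics/w6.png')
for t in np.linspace(0,1,24):
    p=(np.array([183,120])*(1-t)+np.array([135,212])*t).astype(int);print(p,im[p[1],p[0],::-1])
E
```

```text
[154 117  48  49 466] [182.04506438 135.15879828]
px rect ((179.95733642578125, 136.6126251220703), (54.52869415283203, 28.834110260009766), 51.709835052490234) [[151.74744 124.14675]
 [174.37885 106.27986]
 [208.16724 149.07849]
 [185.53583 166.94539]]
((0.32158029079437256, -0.07686500251293182), (0.03341575711965561, 0.0636458471417427), 23.498126983642578) [[ 0.29356954 -0.05434281]
 [ 0.31894633 -0.1127107 ]
 [ 0.34959105 -0.0993872 ]
 [ 0.32421425 -0.04101931]]
[183 120] [134  92  56]
[180 124] [125  82  58]
[178 128] [123  78  53]
[176 132] [218 154 111]
[174 136] [227 162 119]
[172 140] [228 165 122]
[170 144] [230 167 122]
[168 148] [231 167 125]
[166 152] [230 168 124]
[164 156] [229 165 122]
[162 160] [230 165 122]
[160 164] [231 167 121]
[157 168] [232 168 124]
[155 172] [234 171 126]
[153 176] [235 170 127]
[151 180] [237 174 128]
[149 184] [239 176 131]
[147 188] [238 172 127]
[145 192] [237 174 129]
[143 196] [237 175 130]
[141 200] [235 171 126]
[139 204] [234 170 126]
[137 208] [233 169 125]
[135 212] [231 167 124]
```

```bash
python3 - <<'E'
from h import *
m=imaging.camera_model('wrist')
im=cv2.imread('pics/w6.png');h=cv2.cvtColor(cv2.medianBlur(im,5),cv2.COLOR_BGR2HSV)
for v in(150,170,190):
    print(v,[tuple(int(q) for q in h[v,u]) for u in range(85,225,6)])
E
```

```text
150 [(15, 133, 193), (16, 133, 201), (15, 136, 182), (16, 135, 199), (15, 134, 196), (15, 131, 196), (16, 135, 199), (15, 135, 193), (16, 132, 201), (12, 132, 181), (12, 126, 200), (12, 123, 217), (12, 121, 222), (12, 121, 226), (12, 120, 230), (12, 121, 225), (12, 123, 212), (12, 126, 205), (11, 130, 185), (15, 139, 176), (16, 139, 184), (15, 137, 183), (15, 138, 189), (16, 136, 199)]
170 [(16, 135, 196), (16, 135, 193), (16, 133, 203), (15, 137, 184), (15, 135, 197), (15, 133, 198), (16, 135, 193), (13, 132, 187), (12, 127, 203), (12, 123, 218), (12, 121, 225), (12, 119, 227), (13, 118, 233), (12, 120, 225), (12, 123, 211), (11, 126, 202), (11, 131, 177), (15, 136, 188), (15, 138, 183), (15, 138, 191), (15, 135, 192), (15, 139, 184), (15, 137, 182), (15, 131, 192)]
190 [(15, 136, 190), (15, 135, 194), (15, 134, 192), (16, 133, 203), (15, 136, 188), (15, 135, 185), (12, 126, 201), (12, 123, 216), (12, 120, 225), (12, 119, 231), (12, 117, 238), (12, 120, 224), (12, 124, 212), (12, 127, 203), (11, 133, 172), (15, 133, 195), (15, 137, 190), (15, 134, 192), (15, 133, 191), (15, 137, 182), (15, 133, 191), (15, 135, 193), (15, 137, 184), (15, 137, 181)]
```

```bash
sed -i "s/h=cv2.cvtColor(im,cv2.COLOR_BGR2HSV)\$/h=cv2.cvtColor(cv2.medianBlur(im,5),cv2.COLOR_BGR2HSV)/; s/(h\[:,:,0\]<=11)/(h[:,:,0]<=13)/" h.py; python3 - <<'E'
from h import *
m=imaging.camera_model('wrist');o=ctrl.get_obs()
st,c,cn,X=lying('w6',m,(95,240,90,240));print(st,c)
print('px',cv2.boxPoints(cv2.minAreaRect(cn)).round())
R=cv2.minAreaRect(X);B=cv2.boxPoints(R);print(R,B)
print(np.array([totool(o,[*b,.03]) for b in B]).round(4)); print(totool(o,[*R[0],.03]), m['position'])
E
```

```text
[ 116  115   87  104 4987] [157.73491077 167.08502105]
px [[107. 198.]
 [161. 111.]
 [206. 139.]
 [152. 225.]]
((0.2814488708972931, -0.10585059970617294), (0.12579898536205292, 0.06255073845386505), 39.540103912353516) [[ 0.21303163 -0.12177464]
 [ 0.25285256 -0.17001247]
 [ 0.3498661  -0.08992656]
 [ 0.31004518 -0.04168873]]
[[-0.2115 -0.0003  0.1934]
 [-0.1612  0.0369  0.1942]
 [-0.0864 -0.0642  0.195 ]
 [-0.1367 -0.1014  0.1942]]
[-0.14895199 -0.0322547   0.19415801] [ 0.43164846 -0.09610549  0.38627116]
```

```bash
python3 -m handwheel '[[[-0.042,-0.022,0,0],[-0.042,-0.022,0,0],[-0.041,-0.022,0,0],[0,0,0,0.127],[0,0,0,0.127],[0,0,0,0.127],[0,0,0,0.127],[0,0,0,0.127],[0,0,0,0]]]' 0.094
python3 - <<'E'
from h import *
o=ctrl.get_obs();print(o['ee_pos'],o['eef_rot'],o['qpos'])
im,m=shot('wrist','w7')
h=cv2.cvtColor(cv2.medianBlur(cv2.imread('pics/w7.png'),5),cv2.COLOR_BGR2HSV)
st,c,cn,X=lying('w7',m,(180,380,120,330));print(st,c)
print('px',cv2.boxPoints(cv2.minAreaRect(cn)).round())
R=cv2.minAreaRect(X);print(R);print(np.array([totool(o,[*b,.03]) for b in cv2.boxPoints(R)]).round(4));print(m['position'])
E
```

```text
time_s: 9.15
ee_pos: [0.3064, -0.0662, 0.2224]
eef_rot: [-3.134, -0.01, -0.888]
force: [-0.7, 0.1, 0.2]
grip_width: 0.0939
[ 0.30640252 -0.06622775  0.22240674] [-3.13421261 -0.01012522 -0.8883316 ] [-3.30622941e-01 -2.70283142e-01  2.10442004e+00  9.38699760e-04
  1.29495917e+00  5.57421288e-01]
[ 306  120   58   38 1372] [335.93294461 134.18804665]
px [[305. 121.]
 [338.  98.]
 [365. 136.]
 [332. 160.]]
((0.40258973836898804, -0.06223401054739952), (0.052149448543787, 0.045103080570697784), 76.14412689208984)
[[ 0.0533 -0.0413  0.1933]
 [ 0.0893 -0.0685  0.1938]
 [ 0.0579 -0.1101  0.1938]
 [ 0.0219 -0.083   0.1933]]
[ 0.36393456 -0.01707631  0.38313155]
```

```bash
python3 - <<'E'
from h import *
m=imaging.camera_model('wrist');o=ctrl.get_obs()
im=cv2.imread('pics/w7.png');h=cv2.cvtColor(cv2.medianBlur(im,5),cv2.COLOR_BGR2HSV)
mk=((h[:,:,0]<=13)&(h[:,:,1]>85)&(h[:,:,2]>70)).astype(np.uint8)
mk=cv2.morphologyEx(mk,cv2.MORPH_OPEN,np.ones((5,5)))
n,l,st,c=cv2.connectedComponentsWithStats(mk)
for i in range(1,n):
    if st[i,4]>300:print(st[i],c[i].round())
big=cv2.resize(im,(784,588));cv2.imwrite('pics/v7.png',big)
E
```

```text
[ 309    0  110  114 4412] [368.  52.]
[ 234    6  129  151 6583] [299.  80.]
[ 142  186   54   93 3672] [168. 225.]
```

View pics/v7.png

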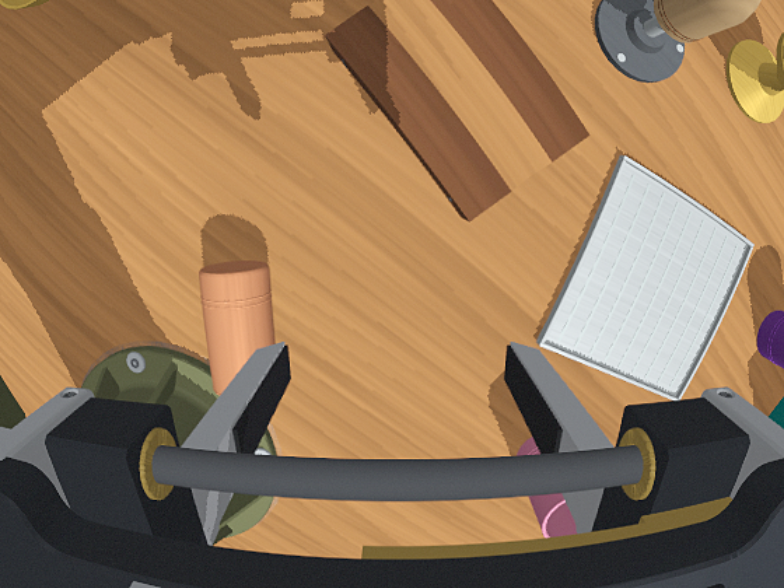

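The wrist view shows the beaker's ringed underside end at about (143–193, 190), with its body running down-left under the left finger, close to the robot base. It may have rolled, so I'll compare positions.

```bash
cat >> h.py <<'E'
def seek(f,m,o,roi):
    st,c,cn,X=lying(f,m,roi)
    B=cn; print('bbox',st,'c',c.round(1))
    return cn,X
E
python3 - <<'E'
from h import *
m=imaging.camera_model('wrist');o=ctrl.get_obs()
for p in[(143,194),(193,190),(147,215),(193,213),(153,275)]: print('w7',p,wz(m,*p,.03).round(4),totool(o,wz(m,*p,.03)).round(4))
im,m=shot('wrist','w8');a=cv2.imread('pics/w7.png').astype(int);b=cv2.imread('pics/w8.png').astype(int)
print('diff',np.abs(a-b)[180:290,130:210].mean(),np.abs(a-b)[100:300,220:380].mean())
st,c,cn,X=lying('w8',m,(130,215,175,290));print(st,c)
T=imaging.camera_model('top');S=imaging.camera_model('scene')
E
```

```text
w7 (143, 194) [0.2076 0.064  0.03  ] [-0.1653 -0.0049  0.1908]
w7 (193, 190) [0.2502 0.0177 0.03  ] [-0.1025 -0.0084  0.1914]
w7 (147, 215) [0.1895 0.0458 0.03  ] [-0.1627  0.0207  0.1906]
w7 (193, 213) [0.2283 0.002  0.03  ] [-0.1042  0.0184  0.1912]
w7 (153, 275) [ 0.127 -0.002  0.03 ] [-0.1654  0.0994  0.19  ]
diff 8.487083333333333 1.84040625
[ 131  185   61   98 3950] [162.82075949 226.71898734]
```

```bash
cat > trk.py <<'E'
from h import *
import sys
m=imaging.camera_model('wrist');o=ctrl.get_obs()
im,m=shot('wrist',sys.argv[1]);x=[int(v) for v in sys.argv[2:6]]
st,c,cn,X=lying(sys.argv[1],m,x);print(o['time_s'],'bbox',st,c.round(1))
R=cv2.minAreaRect(X);print(np.round(R[0],3),np.round(R[1],3),round(R[2],1))
E
python3 trk.py w9 60 215 175 330; python3 trk.py w10 60 215 175 330; python3 -m handwheel '[[[0,0,0,0],[0,0,0,0]]]' | head -1;  python3 trk.py w11 60 215 175 330
```

```text
9.25 bbox [ 133  185   54   99 4018] [158.9 228. ]
[0.177 0.017] [0.126 0.066] 38.6
9.3 bbox [ 129  185   54   99 4173] [155.1 229.2]
[0.173 0.022] [0.127 0.069] 38.0
time_s: 9.55
9.55 bbox [ 133  185   55   98 4025] [159.5 227.4]
[0.178 0.016] [0.125 0.067] 38.2
```

```bash
python3 -m handwheel '[[[0,0,0,0],[0,0,0,0],[0,0,0,0],[0,0,0,0]]]' | head -1; python3 trk.py w12 60 260 160 330;python3 -m handwheel '[[[0,0,0,0],[0,0,0,0],[0,0,0,0],[0,0,0,0]]]' | head -1; python3 trk.py w13 60 260 160 330
```

```text
time_s: 10.0
10.0 bbox [ 161  184   57   98 3668] [189.6 222.3]
[ 0.203 -0.01 ] [0.12  0.063] 39.4
time_s: 10.45
10.45 bbox [ 187  184   57  102 4591] [217.5 230.2]
[ 0.221 -0.037] [0.125 0.062] 39.7
```

The beaker bounced off the base and is rolling slowly back under the gripper at about 0.06 m/s. I'll work out where the grip line is and then catch it.

```bash
python3 - <<'E'
from h import *
m=imaging.camera_model('wrist');o=ctrl.get_obs();print(o['ee_pos'],o['eef_rot'][2])
for p,z in(((215,184),.0),((215,184),.03),((215,193),.06),((187,215),.03),((244,215),.03)): print(p,z,totool(o,wz(m,*p,z)).round(4))
im=cv2.imread('pics/w13.png');print([tuple(int(q) for q in im[v,215,::-1]) for v in range(176,206,2)])
E
```

```text
[ 0.30636087 -0.06676428  0.22233284] -0.8800111111569522
(215, 184) 0.0 [-0.083  -0.0096  0.2216]
(215, 184) 0.03 [-0.0765 -0.0149  0.1917]
(215, 193) 0.06 [-0.0705 -0.0108  0.1617]
(187, 215) 0.03 [-0.1117  0.0208  0.1911]
(244, 215) 0.03 [-0.0448  0.0209  0.1918]
[(138, 98, 63), (140, 99, 62), (144, 103, 67), (145, 103, 64), (135, 90, 62), (131, 85, 60), (134, 89, 63), (132, 85, 62), (121, 77, 56), (225, 162, 120), (237, 173, 130), (235, 171, 127), (236, 172, 128), (234, 170, 125), (234, 169, 125)]
```

```bash
python3 -m handwheel '[[[0,0.008,0.033,0],[0,0,0.033,0],[0,0,0.033,0],[0,0,0.028,0]]]' 0.094
python3 - <<'E'
from h import *
o=ctrl.get_obs();im,m=shot('wrist','w14')
st,c,cn,X=lying('w14',m,(30,400,150,300));print(o['time_s'],o['ee_pos'],o['eef_rot'],st,c)
h=cn[(cn[:,1]>st[1]+25)&(cn[:,1]<st[1]+40)]
for u in(h[:,0].min(),h[:,0].max()): print(u,totool(o,wz(m,u,st[1]+32,.03)).round(4))
u=(h[:,0].min()+h[:,0].max())/2
print('underside',totool(o,wz(m,u,st[1],.0)).round(4))
E
```

```text
time_s: 10.9
ee_pos: [0.3039, -0.0733, 0.0947]
eef_rot: [-3.13, -0.019, -0.88]
force: [0.7, -0.7, 0.2]
grip_width: 0.0941
10.9 [ 0.30392956 -0.07331064  0.0947299 ] [-3.12958389 -0.01850441 -0.87975691] [ 171  204   83   96 6005] [218.00766028 247.6519567 ]
172 [-0.0847  0.0018  0.0632]
251 [-0.0241  0.0015  0.0643]
underside [-0.0591 -0.0156  0.0938]
```

```bash
cat > t2.py <<'E'
from h import *
import sys
f=sys.argv[1];o=ctrl.get_obs();im,m=shot('wrist',f)
st,c,cn,X=lying(f,m,(120,460,150,300));print(o['time_s'],o['ee_pos'],o['eef_rot'],st,c)
h=cn[(cn[:,1]>st[1]+25)&(cn[:,1]<st[1]+40)]
for u in(h[:,0].min(),h[:,0].max()): print(u,totool(o,wz(m,u,st[1]+32,.03)).round(4))
u=(h[:,0].min()+h[:,0].max())/2
print('underside',totool(o,wz(m,u,st[1],.0)).round(4))
E
python3 -m handwheel '[[[0,0,0,0],[0,0,0,0],[0,0,0,0]]]' 0.094 | head -1; python3 t2.py w15
```

```text
time_s: 11.25
11.25 [ 0.30264811 -0.07284879  0.09298843] [-3.13252131 -0.01349004 -0.87976122] [ 197  203   85   97 7443] [241.20690582 251.30350665]
197 [-0.0643  0.0003  0.0621]
281 [-0.002   0.0002  0.063 ]
underside [-0.036  -0.0166  0.0927]
```

```bash
python3 -m handwheel '[[[0,0,0,0],[0,0,0,0],[0,0,0,0],[0,0,0.032,0],[0,0,0.028,0]]]' 0.094
python3 -m handwheel '[[[0,0,0,0],[0,0,0,0],[0,0,0,0],[0,0,0,0],[0,0,0,0]]]' 0.05 6
python3 t2.py w16
```

```text
time_s: 11.8
ee_pos: [0.3077, -0.0746, 0.0365]
eef_rot: [-3.126, -0.025, -0.88]
force: [-0.3, -1.0, -0.6]
grip_width: 0.0939
time_s: 12.3
ee_pos: [0.3077, -0.0746, 0.0378]
eef_rot: [-3.126, -0.024, -0.88]
force: [-0.5, -0.1, -1.3]
grip_width: 0.0602
12.3 [ 0.30769992 -0.07456152  0.03780333] [-3.12642619 -0.02395249 -0.87969317] [ 229  227  109   73 7258] [283.10471204 264.96679526]
230 [-0.0304 -0.0046  0.0071]
337 [ 0.0302 -0.004   0.0086]
underside [-0.0002 -0.0138  0.038 ]
```

Caught: opening 60.2 mm, about 16 mm from the underside. Now I lift with the light grip so the mouth swings down.

```bash
python3 -m handwheel '[[[0,0,-0.01,0],[0,0,-0.015,0],[0,0,-0.02,0],[0,0,-0.02,0],[0,0,-0.025,0],[0,0,-0.025,0],[0,0,-0.025,0],[0,0,-0.025,0],[0,0,0,0],[0,0,0,0]]]'
python3 - <<'E'
from h import *
o=ctrl.get_obs();print(o['ee_pos'],o['eef_rot'],o['force'],o['moment'],o['grip_width'])
a=shot('wrist','w17')[0];b=shot('scene','s17')[0]
cv2.imwrite('pics/v17.png',np.hstack([cv2.resize(b[60:240,180:380],(400,360)),cv2.resize(a[120:420],(400,360))])[:,:,::-1])
E
```

```text
time_s: 13.35
ee_pos: [0.3005, -0.072, 0.2098]
eef_rot: [-3.127, -0.023, -0.88]
force: [-0.1, 0.6, -3.6]
grip_width: 0.0602
[ 0.30050963 -0.07204598  0.20981669] [-3.12695655 -0.02285779 -0.8795882 ] [-0.10043382  0.59534703 -3.57513778] [-0.00985818 -0.01059383 -0.01966553] 0.060183541824145946
```

```bash
python3 - <<'E'
from h import *
o=ctrl.get_obs();R=Rot.from_euler('xyz',o['eef_rot']).as_matrix();S=imaging.camera_model('scene');m=imaging.camera_model('wrist')
def wp(X):
    c=att(m).T@(np.asarray(X)-m['position']);x,y,z=c[0],-c[1],-c[2];t=np.arctan2(np.hypot(x,y),z)/np.hypot(x,y);K=m['camera_matrix'];return K[0,2]+K[0,0]*x*t,K[1,2]+K[1,1]*y*t
for n,f,P in(('scene','s17',lambda X:proj(S,X)),('wrist','w17',wp)):
    im=cv2.imread(f'pics/{f}.png');h=cv2.cvtColor(cv2.medianBlur(im,3),cv2.COLOR_BGR2HSV)
    g=lambda t:o['ee_pos']+R@np.array(t)
    c=g([0,0,.008])
    v=[P(c+np.array([0,0,d])) for d in(.016,-.089)]; hz=[P(g([0,-.016,.008])),P(g([0,.089,.008]))]
    print(n,'vertical ends',np.round(v),'horizontal ends',np.round(hz))
    for a,b,l in((v[0],v[1],'v'),(hz[0],hz[1],'h')):
        print(l,[tuple(int(q) for q in h[min(max(int(y),0),419),min(max(int(x),0),559)]) for x,y in np.linspace(a,b,12)])
E
```

```text
scene vertical ends [[280. 145.]
 [280. 170.]] horizontal ends [[282. 152.]
 [271. 133.]]
v [(10, 147, 208), (9, 149, 209), (10, 150, 209), (10, 152, 198), (9, 152, 138), (9, 151, 123), (9, 152, 119), (9, 153, 118), (9, 155, 122), (9, 153, 120), (9, 152, 121), (9, 153, 122)]
h [(10, 150, 192), (9, 149, 209), (9, 149, 206), (9, 149, 209), (10, 150, 211), (10, 150, 209), (11, 150, 197), (12, 154, 174), (11, 147, 166), (13, 155, 165), (18, 126, 134), (11, 74, 86)]
wrist vertical ends [[285. 279.]
 [281. 223.]] horizontal ends [[284. 240.]
 [284. 380.]]
v [(12, 121, 224), (12, 121, 227), (12, 120, 226), (12, 120, 226), (12, 119, 228), (12, 119, 229), (12, 120, 230), (12, 121, 225), (12, 118, 230), (12, 120, 224), (12, 118, 227), (12, 118, 231)]
h [(12, 117, 226), (12, 119, 229), (12, 119, 227), (12, 121, 225), (12, 120, 227), (12, 120, 226), (12, 118, 227), (105, 34, 60), (107, 20, 89), (105, 22, 91), (16, 132, 211), (16, 130, 208)]
```

The readings fit a mouth-down hang: the scene shows a bright disc on top with dark wall below, and the wrist view shows bare table where a horizontal beaker would reach. I'll tighten the grip a little, go up and move over the post.

```bash
python3 -m handwheel '[[[0,0,-0.025,0],[0,0,-0.035,0],[0,0,-0.02,0],[0.01,-0.01,0,0],[0.025,-0.025,0,0],[0.03,-0.03,0,0],[0.03,-0.03,0,0],[0.03,-0.03,0,0],[0.03,-0.03,0,0],[0.03,-0.03,0,0]]]' - 12
python3 -m handwheel '[[[0.025,-0.025,0,0],[0.01,-0.013,0,0],[0,0,0,0],[0,0,0,0]]]'
python3 - <<'E'
from h import *
o=ctrl.get_obs();print(o['ee_pos'],o['eef_rot'],o['force'],totool(o,[.6255,-.0995,.285]))
a=shot('wrist','w18')[0];b=shot('scene','s18')[0]
cv2.imwrite('pics/v18.png',np.hstack([cv2.resize(b[110:290,170:320],(400,480)),cv2.resize(a[60:400,60:460],(400,480))])[:,:,::-1])
E
```

```text
time_s: 14.45
ee_pos: [0.564, -0.0958, 0.2831]
eef_rot: [-3.138, -0.007, -0.881]
force: [0.4, -0.1, -2.7]
grip_width: 0.0599
time_s: 14.85
ee_pos: [0.6202, -0.0987, 0.2719]
eef_rot: [3.137, 0.004, -0.88]
force: [-0.1, 0.4, -3.6]
grip_width: 0.0596
[ 0.62022145 -0.09870996  0.27194345] [ 3.13677453  0.00445905 -0.88024474] [-0.14092244  0.35609932 -3.58085774] [ 0.00391302 -0.00350295 -0.01309115]
```

View pics/v18.png

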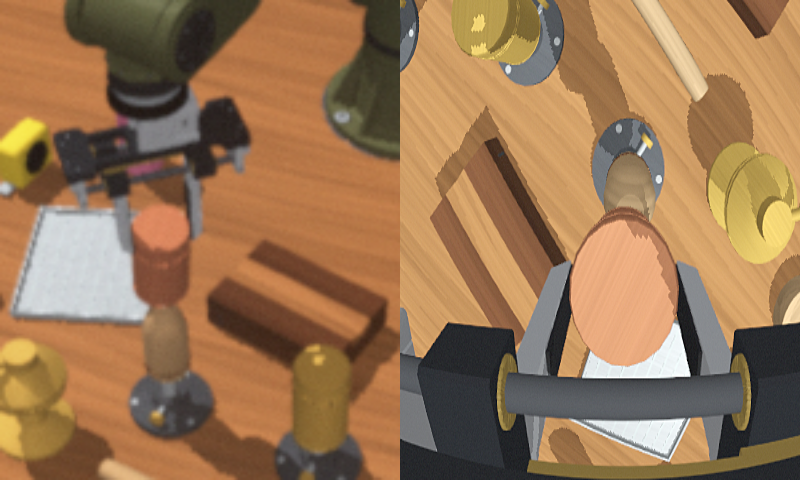

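The last allowed view shows the beaker hanging mouth-down, upright to the eye, just above the peg. The post's foot is centred near wrist u≈288, with its far edge at v≈144. I'll refine the post axis in tool terms.

```bash
python3 - <<'E'
from h import *
m=imaging.camera_model('wrist');o=ctrl.get_obs();g=lambda u,v,z:totool(o,wz(m,u,v,z))
print('foot far edge top',g(288,143.6,.022),'bottom',g(288,143.6,0),'sides',g(252,172,.022),g(324,172,.022))
d=lambda x,y:(60+x-400,60+y*340/480)
print('disc L,R,far,near at z+8mm',[g(*d(*p),o['ee_pos'][2]+.008).round(4) for p in((570,290),(679,290),(627,219),(627,366))])
print('top est',totool(o,[.6255,-.0995,.16]))
# tilt in scene: silhouette centre of copper rows
S=imaging.camera_model('scene');im=cv2.imread('pics/s18.png');h=cv2.cvtColor(im,cv2.COLOR_BGR2HSV)
mk=((h[:,:,0]<=12)&(h[:,:,1]>110));
for v in range(186,226,4):
    u=np.where(mk[v,215:250])[0]; print(v,(215+u.min(),215+u.max()) if len(u) else None,end=' ')
for z in(.28,.175): print('\npred centre',proj(S,[*o['ee_pos'][:2],z]),end='')
print('\npost',proj(S,[.6255,-.0995,.161]))
E
```

```text
foot far edge top [ 0.00538874 -0.05570926  0.25055765] bottom [ 0.00569013 -0.05457753  0.27256168] sides [-0.0404634  -0.01959715  0.25088028] [ 0.05151282 -0.01977894  0.25053934]
disc L,R,far,near at z+8mm [array([-0.0279, -0.0075, -0.0079]), array([ 0.0284, -0.0076, -0.0081]), array([ 0.0015, -0.0345, -0.0082]), array([ 0.0017,  0.0255, -0.0079])]
top est [ 0.00460109 -0.00434879  0.11277605]
186 (np.int64(218), np.int64(248)) 190 (np.int64(222), np.int64(246)) 194 (np.int64(220), np.int64(248)) 198 (np.int64(220), np.int64(246)) 202 (np.int64(221), np.int64(249)) 206 (np.int64(220), np.int64(244)) 210 (np.int64(220), np.int64(248)) 214 (np.int64(221), np.int64(249)) 218 (np.int64(221), np.int64(249)) 222 (np.int64(224), np.int64(249)) 
pred centre [229.66593649 192.49343665]
pred centre [231.86650576 219.63338233]
post [231.08112043 224.32067283]
```

The numbers show a residual tilt that I can't see by eye. The underside disc is centred 4.5 mm off the pads along the tool's −y, so the beaker is tilted about 10–15° in the light grip. I'll straighten it by gently pressing its mouth flat on the empty tray floor, then come back.

```bash
python3 -m handwheel '[[[0,0,-0.02,0],[0.002,0.025,0,0],[0.003,0.04,0,0],[0.003,0.04,0,0],[0.003,0.04,0,0],[0.003,0.04,0,0],[0.003,0.035,0,0],[0,0.02,0,0],[0,0,0,0]]]'
python3 -m handwheel '[[[0,0,0.03,0],[0,0,0.04,0],[0,0,0.04,0],[0,0,0.03,0],[0,0,0.015,0],[0,0,0,0]]]' - 8
```

```text
time_s: 15.85
ee_pos: [0.4332, -0.2683, 0.2966]
eef_rot: [3.138, -0.002, -0.88]
force: [0.7, 0.1, -2.0]
grip_width: 0.0597
time_s: 16.45
ee_pos: [0.4337, -0.2662, 0.1397]
eef_rot: [3.142, -0.01, -0.88]
force: [-0.4, 0.4, -2.1]
grip_width: 0.0604
```

```bash
python3 -m handwheel '[[[0,0,0.015,0],[0,0,0.01,0],[0,0,0.005,0],[0,0,0.003,0],[0,0,0.002,0],[0,0,0,0]]]'
python3 -m handwheel '[[[0,0,0.002,0],[0,0,0.002,0]]]'
python3 -m handwheel '[[[0,0,0.002,0],[0,0,0.002,0]]]'
```

```text
time_s: 17.05
ee_pos: [0.4367, -0.2665, 0.1091]
eef_rot: [-3.139, -0.018, -0.879]
force: [0.4, -1.0, -3.3]
grip_width: 0.0598
time_s: 17.25
ee_pos: [0.4379, -0.2676, 0.1077]
eef_rot: [-3.138, -0.023, -0.879]
force: [-2.6, 0.2, 13.6]
grip_width: 0.06
time_s: 17.45
ee_pos: [0.4394, -0.2689, 0.1069]
eef_rot: [-3.137, -0.028, -0.879]
force: [-3.4, 0.9, 13.1]
grip_width: 0.0605
```

```bash
cat > disc.py <<'E'
from h import *
import sys
f=sys.argv[1];o=ctrl.get_obs();im,m=shot('wrist',f);im=cv2.imread(f'pics/{f}.png')
h=cv2.cvtColor(cv2.medianBlur(im,3),cv2.COLOR_BGR2HSV)
k=((h[:,:,0]<=13)&(h[:,:,2]>float(sys.argv[2]))).astype(np.uint8);k[:,:200]=0;k[:,370:]=0;k[:195]=0;k[330:]=0
k=cv2.morphologyEx(k,cv2.MORPH_OPEN,np.ones((5,5)))
n,l,st,c=cv2.connectedComponentsWithStats(k);i=1+np.argmax(st[1:,4]);print(o['time_s'],o['ee_pos'].round(4),o['force'].round(1),st[i],c[i].round(1))
cn=max(cv2.findContours((l==i).astype(np.uint8),0,1)[0],key=cv2.contourArea)[:,0]
Z=o['ee_pos'][2]+.008
P=np.array([totool(o,wz(m,*p,Z)) for p in cn])[:,:2].astype(np.float32)
print('disc in tool: ellipse',np.round(cv2.fitEllipse(P)[0],4),np.round(cv2.fitEllipse(P)[1],4),'min/max',P.min(0).round(4),P.max(0).round(4))
E
sed 's/im,m=shot(.wrist.,f);//; s/^f=sys.argv\[1\];o=.*$/f="w18";m=imaging.camera_model("wrist");im=cv2.imread("pics\/w18.png")/' disc.py >/dev/null
python3 disc.py w19 150
python3 - <<'E'
import cv2,numpy as np
for f in('w18','w19'):
    h=cv2.cvtColor(cv2.imread(f'pics/{f}.png'),cv2.COLOR_BGR2HSV);print(f,[tuple(int(q) for q in h[v,284]) for v in range(180,330,6)])
E
```

```text
17.45 [ 0.4394 -0.2689  0.1069] [-3.4  0.9 13.1] [ 231  218  107  104 8828] [284.1 269.3]
disc in tool: ellipse [ 0.0003 -0.0033] [0.0557 0.0596] min/max [-0.0276 -0.033 ] [0.0281 0.0266]
w18 [(18, 94, 155), (17, 93, 170), (18, 98, 159), (18, 95, 169), (18, 89, 191), (11, 132, 149), (12, 118, 239), (12, 115, 237), (12, 114, 233), (12, 115, 242), (13, 117, 235), (13, 115, 239), (12, 116, 238), (13, 116, 237), (12, 115, 237), (12, 117, 234), (12, 111, 234), (12, 119, 232), (12, 116, 236), (13, 118, 233), (12, 117, 232), (12, 119, 234), (13, 119, 235), (13, 133, 243), (99, 8, 238)]
w19 [(93, 17, 168), (93, 14, 161), (94, 11, 160), (100, 14, 161), (97, 15, 157), (10, 137, 112), (10, 135, 130), (13, 119, 233), (11, 128, 177), (12, 122, 223), (12, 123, 222), (12, 121, 223), (11, 116, 224), (12, 118, 226), (12, 122, 222), (12, 121, 227), (12, 120, 223), (12, 125, 219), (12, 123, 218), (12, 124, 223), (12, 122, 222), (12, 124, 220), (13, 123, 221), (13, 124, 223), (16, 134, 198)]
```

The visible strip of wall below the disc puts the tilt at about 11–15°, with the mouth towards the tool's +y. At that tilt, a straight press has almost no lever. I'll keep light contact and drag along +y, so friction brings the mouth back under the grip.

```bash
python3 -m handwheel '[[[0,0.004,0.0005,0],[0,0.004,0.0005,0],[0,0.004,0.0005,0],[0,0.004,0.0005,0]]]' - 7
python3 disc.py w20 150
python3 -m handwheel '[[[0,0.004,0.001,0],[0,0.004,0.001,0],[0,0.003,0.001,0]]]'
python3 disc.py w21 150
python3 - <<'E'
import cv2
for f in('w19','w20','w21'):
    h=cv2.cvtColor(cv2.medianBlur(cv2.imread(f'pics/{f}.png'),3),cv2.COLOR_BGR2HSV);print(f,[(v,int(h[v,284,0]),int(h[v,284,2])) for v in range(170,236,3)])
E
```

```text
time_s: 17.9
ee_pos: [0.4268, -0.2798, 0.1053]
eef_rot: [-3.137, -0.03, -0.879]
force: [0.3, -0.2, -2.3]
grip_width: 0.0604
17.9 [ 0.4268 -0.2798  0.1053] [ 0.3 -0.2 -2.3] [ 231  222  107   99 8358] [283.7 271.3]
disc in tool: ellipse [ 0.     -0.0024] [0.0556 0.0569] min/max [-0.0277 -0.031 ] [0.0279 0.026 ]
time_s: 18.25
ee_pos: [0.4187, -0.2882, 0.1036]
eef_rot: [-3.135, -0.033, -0.88]
force: [2.4, 5.0, 10.1]
grip_width: 0.0605
18.25 [ 0.4187 -0.2882  0.1036] [ 2.4  5.  10.1] [ 231  225  107   95 8034] [284.  272.1]
disc in tool: ellipse [ 0.0002 -0.0021] [0.0546 0.0558] min/max [-0.0278 -0.0295] [0.0281 0.0252]
w19 [(170, 99, 159), (173, 99, 158), (176, 98, 165), (179, 93, 168), (182, 93, 168), (185, 90, 163), (188, 94, 160), (191, 98, 160), (194, 99, 159), (197, 98, 160), (200, 94, 160), (203, 97, 159), (206, 0, 140), (209, 10, 115), (212, 11, 129), (215, 10, 121), (218, 12, 166), (221, 11, 184), (224, 12, 226), (227, 11, 177), (230, 12, 222), (233, 12, 222)]
w20 [(170, 101, 161), (173, 99, 160), (176, 94, 159), (179, 98, 162), (182, 97, 161), (185, 99, 157), (188, 98, 158), (191, 99, 161), (194, 10, 124), (197, 10, 126), (200, 11, 126), (203, 10, 126), (206, 10, 125), (209, 11, 139), (212, 11, 149), (215, 11, 126), (218, 11, 127), (221, 11, 136), (224, 12, 228), (227, 11, 197), (230, 12, 224), (233, 12, 221)]
w21 [(170, 99, 160), (173, 101, 158), (176, 98, 160), (179, 104, 164), (182, 10, 130), (185, 11, 132), (188, 10, 131), (191, 11, 131), (194, 10, 131), (197, 11, 131), (200, 11, 131), (203, 11, 130), (206, 11, 137), (209, 11, 154), (212, 11, 130), (215, 11, 132), (218, 10, 133), (221, 10, 135), (224, 11, 148), (227, 11, 164), (230, 13, 235), (233, 12, 231)]
```

```bash
cat > tilt.py <<'E'
from h import *
import sys
# front wall line at u=284: disc edge v1, mouth edge v0 ; mouth height zm, underside zm+.105
m=imaging.camera_model('wrist');o=ctrl.get_obs();v0,v1,zm=map(float,sys.argv[1:4])
A=wz(m,284,v0,zm);B=wz(m,284,v1,zm+.105);R=Rot.from_euler('xyz',o['eef_rot']).as_matrix()
ty=np.array([R[0,1],R[1,1],0]);ty/=np.linalg.norm(ty)
print('mouth-minus-top along tool y',(A-B)@ty,'tilt deg',np.degrees(np.arctan2((A-B)@ty,.105)),'tool z',R[:,2].round(3), 'B tool',totool(o,B))
E
python3 tilt.py 181 226 .004; python3 tilt.py 181 227.5 .004
```

```text
mouth-minus-top along tool y -0.005758052192989641 tilt deg -3.138875929627241 tool z [ 0.026 -0.021 -0.999] B tool [ 8.16965214e-06 -2.80853302e-02 -5.23254986e-03]
mouth-minus-top along tool y -0.0065430604091474736 tilt deg -3.56576784728912 tool z [ 0.026 -0.021 -0.999] B tool [ 8.71821521e-06 -2.73003392e-02 -5.23772321e-03]
```

```bash
python3 -m handwheel '[[[0,-0.001,0.001,0],[0,0,0.0015,0],[0,0,0,0]]]' - 6
python3 -m handwheel '[[[0,0,-0.001,0],[0,0,0,0]]]' - 14
python3 disc.py w22 150
python3 -c "
import cv2
h=cv2.cvtColor(cv2.medianBlur(cv2.imread('pics/w22.png'),3),cv2.COLOR_BGR2HSV);print([(v,int(h[v,284,0]),int(h[v,284,2])) for v in list(range(176,190,2))+list(range(216,234,2))])"; python3 tilt.py 181 226 .004
```

```text
time_s: 18.6
ee_pos: [0.4203, -0.2884, 0.103]
eef_rot: [-3.133, -0.037, -0.88]
force: [0.9, -0.6, -3.3]
grip_width: 0.0606
time_s: 18.8
ee_pos: [0.4199, -0.2885, 0.1038]
eef_rot: [-3.133, -0.036, -0.88]
force: [0.0, 0.2, -3.0]
grip_width: 0.0604
18.8 [ 0.4199 -0.2885  0.1038] [ 0.   0.2 -3. ] [ 231  224  108   96 8173] [284.1 271.2]
disc in tool: ellipse [ 0.0002 -0.0026] [0.055  0.0561] min/max [-0.0277 -0.0299] [0.0284 0.0252]
[(176, 99, 158), (178, 99, 160), (180, 99, 161), (182, 13, 148), (184, 11, 127), (186, 10, 128), (188, 11, 130), (216, 10, 132), (218, 11, 131), (220, 11, 134), (222, 11, 146), (224, 11, 163), (226, 11, 165), (228, 12, 234), (230, 11, 160), (232, 11, 177)]
mouth-minus-top along tool y -0.005979717790070856 tilt deg -3.2594563465706674 tool z [ 0.029 -0.022 -0.999] B tool [ 2.79020386e-05 -2.80544773e-02 -5.07324370e-03]
```

```bash
python3 -m handwheel '[[[0,0,-0.015,0],[0,0,-0.03,0],[0,0,-0.04,0],[0,0,-0.04,0],[0,0,-0.04,0],[0,0,-0.025,0],[0,0,0,0]]]' - 14
python3 -m handwheel '[[[-0.001,-0.015,0,0],[-0.0015,-0.03,0,0],[-0.0015,-0.04,0,0],[-0.0015,-0.04,0,0],[-0.0015,-0.04,0,0],[-0.0015,-0.04,0,0],[-0.0015,-0.035,0,0],[-0.001,-0.02,0,0],[0,0,0,0],[0,0,0,0]]]'
python3 disc.py w23 200
python3 - <<'E'
from h import *
o=ctrl.get_obs();print(o['eef_rot'],totool(o,[.627,-.099,.28]))
h=cv2.cvtColor(cv2.medianBlur(cv2.imread('pics/w23.png'),3),cv2.COLOR_BGR2HSV);print([(v,int(h[v,284,0]),int(h[v,284,1]),int(h[v,284,2])) for v in range(130,234,3)])
E
```

```text
time_s: 19.55
ee_pos: [0.4126, -0.2838, 0.2982]
eef_rot: [-3.135, -0.03, -0.881]
force: [-0.5, -0.3, -3.8]
grip_width: 0.0607
time_s: 20.55
ee_pos: [0.6103, -0.1029, 0.2774]
eef_rot: [3.135, -0.012, -0.883]
force: [-0.6, -1.0, -3.0]
grip_width: 0.0604
20.55 [ 0.6103 -0.1029  0.2774] [-0.6 -1.  -3. ] [ 231  224  101   96 6953] [278.9 274.2]
disc in tool: ellipse [-0.0026 -0.001 ] [0.0488 0.0549] min/max [-0.0278 -0.03  ] [0.0249 0.0254]
[ 3.13522389 -0.01167182 -0.88350701] [ 0.00759968 -0.01560479 -0.0026785 ]
[(130, 15, 137, 156), (133, 15, 140, 159), (136, 102, 14, 92), (139, 107, 24, 94), (142, 110, 24, 95), (145, 105, 21, 95), (148, 103, 19, 92), (151, 103, 25, 93), (154, 101, 22, 94), (157, 155, 19, 82), (160, 17, 96, 138), (163, 17, 98, 141), (166, 17, 98, 149), (169, 17, 96, 157), (172, 17, 93, 167), (175, 18, 94, 168), (178, 18, 94, 157), (181, 11, 132, 143), (184, 11, 132, 143), (187, 11, 132, 145), (190, 11, 132, 143), (193, 11, 133, 144), (196, 10, 132, 145), (199, 11, 129, 144), (202, 11, 131, 144), (205, 10, 130, 147), (208, 10, 126, 166), (211, 10, 134, 145), (214, 11, 132, 145), (217, 11, 131, 144), (220, 10, 131, 146), (223, 10, 127, 161), (226, 13, 112, 254), (229, 13, 114, 248), (232, 12, 114, 247)]
```

```bash
python3 -m handwheel '[[[0.004,-0.008,-0.002,0],[0.0036,-0.0076,-0.002,0],[0,0,0,0]]]'
python3 - <<'E'
from h import *
o=ctrl.get_obs();im,m=shot('wrist','w24');print(o['time_s'],o['ee_pos'],o['eef_rot'],totool(o,[.627,-.099,.28]))
b=cv2.imread('pics/w24.png');h=cv2.cvtColor(cv2.medianBlur(b,3),cv2.COLOR_BGR2HSV)
dark=((h[:,:,1]<45)&(h[:,:,2]<125)).astype(np.uint8);dark[:,:200]=0;dark[:,380:]=0;dark[:90]=0;dark[215:]=0
dark=cv2.morphologyEx(dark,cv2.MORPH_OPEN,np.ones((3,3)))
n,l,st,c=cv2.connectedComponentsWithStats(dark);i=1+np.argmax(st[1:,4]);print(st[i],c[i])
cn=max(cv2.findContours((l==i).astype(np.uint8),0,1)[0],key=cv2.contourArea)
H=cv2.convexHull(cn)[:,0]; H=H[H[:,1]<165]
P=np.array([totool(o,wz(m,*p,.022)) for p in H])[:,:2]
# circle fit, radius 48 mm
from scipy.optimize import least_squares
r=least_squares(lambda q:np.hypot(*(P-q).T)-.048,[0.,-.005],loss='soft_l1',f_scale=.001);print('post in tool',r.x.round(4),'res',np.abs(r.fun).max().round(4),len(P),P.round(3).tolist())
T=(h[:,:,0]>=14)
print([(u,int(h[172,u,0]),int(h[172,u,1]),int(h[172,u,2])) for u in range(245,325,4)])
E
```

```text
time_s: 20.9
ee_pos: [0.6272, -0.1008, 0.2815]
eef_rot: [3.135, -0.012, -0.886]
force: [-0.4, 0.6, -2.8]
grip_width: 0.0601
20.9 [ 0.62722326 -0.10080451  0.28146294] [ 3.13507332 -0.01177103 -0.88628911] [-0.00155629 -0.00097741  0.00143838]
[251 146  38  28 625] [270.0064 160.0384]
post in tool [-0.003  -0.0043] res 0.0015 10 [[-0.002, -0.052], [0.0, -0.051], [-0.042, -0.029], [-0.042, -0.032], [-0.038, -0.037], [-0.033, -0.042], [-0.028, -0.046], [-0.025, -0.047], [-0.016, -0.051], [-0.007, -0.052]]
[(245, 14, 125, 157), (249, 104, 22, 125), (253, 105, 24, 129), (257, 104, 22, 127), (261, 106, 22, 127), (265, 105, 23, 90), (269, 108, 33, 77), (273, 16, 110, 130), (277, 18, 99, 136), (281, 18, 96, 136), (285, 17, 97, 137), (289, 15, 107, 126), (293, 98, 24, 115), (297, 110, 23, 131), (301, 105, 24, 129), (305, 105, 20, 127), (309, 102, 20, 128), (313, 99, 20, 128), (317, 16, 129, 211), (321, 15, 128, 207)]
```

```bash
python3 - <<'E'
from h import *
o=ctrl.get_obs();R=Rot.from_euler('xyz',o['eef_rot']).as_matrix();print('tool z',R[:,2].round(4))
for p in((-.003,-.0043,.2595),(-.0028,-.0035,.2595)):print('post world',(o['ee_pos']+R@np.array(p)).round(4))
for z in(.1,.0): print('tcp axis pt below',(o['ee_pos']+R@np.array([0,0,z])).round(4))
print('tool offset',totool(o,[.6285,-.0985,.18]), totool(o,[.627,-.099,.18]))
E
```

```text
tool z [ 0.0021 -0.0133 -0.9999]
post world [ 0.6289 -0.0993  0.0218]
post world [ 0.6284 -0.1     0.0218]
tcp axis pt below [ 0.6271 -0.1022  0.1813]
tcp axis pt below [ 0.6269 -0.1009  0.2813]
tool offset [-0.00201421 -0.00345757  0.10128742] [-0.00257514 -0.00197928  0.1012909 ]
```

```bash
python3 -m handwheel '[[[-0.002,-0.002,0.01,0],[0,0,0.012,0],[0,0,0.01,0],[0,0,0.006,0],[0,0,0,0]]]'
python3 -m handwheel '[[[0,0,0.006,0],[0,0,0.006,0],[0,0,0,0]]]'
python3 -c "
from h import *
o=ctrl.get_obs();print(o['eef_rot'],o['moment'],totool(o,[.628,-.0993,.16]))"
```

```text
time_s: 21.45
ee_pos: [0.6264, -0.0988, 0.2389]
eef_rot: [3.134, -0.01, -0.887]
force: [-1.1, 0.2, -2.9]
grip_width: 0.0604
time_s: 21.75
ee_pos: [0.6267, -0.0995, 0.2265]
eef_rot: [3.134, -0.012, -0.887]
force: [0.6, -2.1, -3.3]
grip_width: 0.0601
[ 3.13411322 -0.0123002  -0.88717447] [-0.40274556  0.01227069 -0.03301603] [-0.00016197 -0.0016864   0.06648414]
```

```bash
python3 -m handwheel '[[[0.0012,0.001,0.003,0],[0,0,0.004,0],[0,0,0,0]]]'
python3 -m handwheel '[[[0,0,0.005,0],[0,0,0.005,0],[0,0,0,0]]]'
python3 -c "
from h import *
o=ctrl.get_obs();print(o['eef_rot'],o['force'],o['moment'],totool(o,[.628,-.0993,.16]))"
```

```text
time_s: 22.05
ee_pos: [0.6266, -0.1012, 0.2191]
eef_rot: [3.134, -0.012, -0.887]
force: [0.3, -0.6, -3.3]
grip_width: 0.0601
time_s: 22.35
ee_pos: [0.6267, -0.1011, 0.2082]
eef_rot: [3.135, -0.012, -0.887]
force: [1.3, -0.2, -3.1]
grip_width: 0.0601
[ 3.13463904 -0.01163492 -0.8870963 ] [ 1.29931128 -0.23867187 -3.05352488] [-0.01064489  0.02320974 -0.04869708] [-0.0011256  -0.00252092  0.04818928]
```

```bash
python3 -m handwheel '[[[0,0,0.006,0],[0,0,0.006,0],[0,0,0.006,0],[0,0,0,0]]]'
python3 -m handwheel '[[[0,0,0.006,0],[0,0,0.004,0],[0,0,0,0]]]'
```

```text
time_s: 22.75
ee_pos: [0.6266, -0.1013, 0.1883]
eef_rot: [3.134, -0.011, -0.887]
force: [-0.4, -0.6, -2.7]
grip_width: 0.0604
time_s: 23.05
ee_pos: [0.6266, -0.1014, 0.1774]
eef_rot: [3.134, -0.011, -0.887]
force: [-0.0, 0.2, -2.9]
grip_width: 0.06
```

```bash
python3 -m handwheel '[[[0,0,0.002,0],[0,0,0.002,0],[0,0,0.002,0],[0,0,0,0]]]'
python3 -m handwheel '[[[0,0,0.002,0],[0,0,0.002,0],[0,0,0,0]]]'
python3 -m handwheel '[[[0,0,0.0015,0],[0,0,0.0015,0],[0,0,0,0]]]'
```

```text
time_s: 23.45
ee_pos: [0.6268, -0.1016, 0.1712]
eef_rot: [3.135, -0.012, -0.887]
force: [-0.6, -0.4, -2.9]
grip_width: 0.0604
time_s: 23.75
ee_pos: [0.6269, -0.1016, 0.167]
eef_rot: [3.135, -0.012, -0.887]
force: [-0.9, -0.3, -2.8]
grip_width: 0.0606
time_s: 24.05
ee_pos: [0.6269, -0.1017, 0.1638]
eef_rot: [3.135, -0.012, -0.887]
force: [0.3, 0.5, -2.4]
grip_width: 0.0602
```

```bash
python3 -m handwheel '[[[0,0,0.0015,0],[0,0,0,0]]]'
```

```text
time_s: 24.25
ee_pos: [0.627, -0.1017, 0.1624]
eef_rot: [3.135, -0.012, -0.887]
force: [-0.5, 0.3, -2.5]
grip_width: 0.0603
```

Still only the weight shows in the force. I'll go on in 1 mm steps.

```bash
for i in 1; do python3 -m handwheel '[[[0,0,0.001,0],[0,0,0.001,0]]]' | grep -E "ee|force"; python3 -m handwheel '[[[0,0,0.001,0],[0,0,0.001,0]]]'| grep -E "ee|force"; python3 -m handwheel '[[[0,0,0.001,0],[0,0,0,0]]]'| grep -E "ee|force"; done
```

```text
ee_pos: [0.6272, -0.1018, 0.1621]
eef_rot: [3.136, -0.014, -0.887]
force: [-6.9, 2.1, 8.4]
ee_pos: [0.6272, -0.1018, 0.1621]
eef_rot: [3.137, -0.014, -0.887]
force: [-5.4, 1.1, 5.6]
ee_pos: [0.6272, -0.1018, 0.1624]
eef_rot: [3.137, -0.015, -0.887]
force: [0.4, -0.3, -3.1]
```

Contact: the force jumped to +8 N at TCP z = 0.162, which puts the floor on a tip at about 0.163 (triangulated 0.161). I'll settle it there, relax the grip and open.

```bash
python3 -m handwheel '[[[0,0,0.0006,0]]]' - 14 | grep -E "ee_pos|force"
python3 -m handwheel '[[[0,0,0,0],[0,0,0,0]]]' - 3
python3 -m handwheel '[[[0,0,0,0],[0,0,0,0],[0,0,0,0],[0,0,0,0],[0,0,0,0],[0,0,0,0],[0,0,0,0]]]' 0.094
python3 disc.py w25 200; python3 -c "
import cv2
h=cv2.cvtColor(cv2.medianBlur(cv2.imread('pics/w25.png'),3),cv2.COLOR_BGR2HSV);print([(v,int(h[v,284,0]),int(h[v,284,2])) for v in range(168,240,3)])"
```

```text
ee_pos: [0.6273, -0.1018, 0.1621]
force: [-2.2, 0.2, 5.1]
time_s: 25.15
ee_pos: [0.6273, -0.1019, 0.1621]
eef_rot: [3.138, -0.016, -0.887]
force: [-1.1, -0.4, -0.2]
grip_width: 0.0605
time_s: 25.85
ee_pos: [0.6277, -0.1019, 0.1622]
eef_rot: [3.138, -0.017, -0.887]
force: [1.0, -0.4, 0.1]
grip_width: 0.0943
25.85 [ 0.6277 -0.1019  0.1622] [ 1.  -0.4  0.1] [ 231  224  107   96 8123] [283.7 271.6]
disc in tool: ellipse [-0.0001 -0.0023] [0.0552 0.0559] min/max [-0.0279 -0.03  ] [0.0279 0.0253]
[(168, 103, 92), (171, 105, 92), (174, 107, 94), (177, 105, 94), (180, 105, 93), (183, 6, 137), (186, 11, 142), (189, 10, 142), (192, 11, 142), (195, 11, 142), (198, 11, 142), (201, 10, 143), (204, 11, 141), (207, 11, 153), (210, 11, 166), (213, 11, 143), (216, 11, 143), (219, 10, 144), (222, 11, 155), (225, 12, 245), (228, 13, 242), (231, 13, 242), (234, 12, 240), (237, 13, 241)]
```

Released, and the underside disc hasn't moved. I'll rise straight up and check with the fixed cameras.

```bash
python3 -m handwheel '[[[0,0,-0.01,0],[0,0,-0.02,0],[0,0,-0.03,0],[0,0,-0.04,0],[0,0,-0.04,0],[0,0,-0.04,0],[0,0,0,0]]]' 0.094
python3 -m handwheel '[[[0,0.04,0,0],[0,0.04,0,0],[0,0.04,0,0],[0,0.04,0,0],[0,0.04,0,0],[0,0,0,0]]]' 0.094
python3 - <<'E'
from h import *
o=ctrl.get_obs();print(o['time_s'],o['ee_pos'])
im,S=shot('scene','s26');im,T=shot('top','t26');w,m=shot('wrist','w26')
s=cv2.imread('pics/s26.png');h=cv2.cvtColor(cv2.medianBlur(s,3),cv2.COLOR_BGR2HSV)
mk=((h[:,:,0]<=12)&(h[:,:,1]>110)).astype(np.uint8);k=np.zeros_like(mk);k[180:275,205:265]=mk[180:275,205:265]
n,l,st,c=cv2.connectedComponentsWithStats(k);i=1+np.argmax(st[1:,4]);print(st[i],c[i].round(1))
for v in range(st[i,1],st[i,1]+st[i,3],4):
    u=np.where(l[v]==i)[0];print(v,u.min(),u.max(),round((u.min()+u.max())/2,1))
for z in(.1675,.115,.0625): print('pred vertical centre',z,proj(S,[.6275,-.101,z]).round(1))
for p in('scene','top'):
    a=cv2.imread(f'pics/{p}0.png').astype(int);b=cv2.imread(f'pics/{"s" if p=="scene" else "t"}26.png').astype(int)
    d=(np.abs(a-b).max(2)>60).astype(np.uint8);d=cv2.morphologyEx(d,cv2.MORPH_OPEN,np.ones((3,3)))
    n,_,q,cc=cv2.connectedComponentsWithStats(d);print(p,[(*cc[j].round().astype(int).tolist(),int(q[j,4])) for j in range(1,n) if q[j,4]>25])
t=cv2.imread('pics/t26.png');ht=cv2.cvtColor(cv2.medianBlur(t,3),cv2.COLOR_BGR2HSV)
print('top pred underside',proj(T,[.6275,-.101,.1675]),[tuple(int(x) for x in ht[y,xx]) for y,xx in((172,296),(166,297),(170,290),(170,303))])
E
```

```text
time_s: 26.6
ee_pos: [0.6251, -0.0988, 0.3533]
eef_rot: [3.139, -0.017, -0.887]
force: [0.1, -0.3, -0.4]
grip_width: 0.0937
time_s: 27.2
ee_pos: [0.4641, -0.228, 0.3551]
eef_rot: [3.14, -0.019, -0.884]
force: [0.4, 0.5, 0.1]
grip_width: 0.094
27.2 [ 0.46405139 -0.22795569  0.35508533]
[ 205  180   60   95 2370] [239.9 225.2]
180 206 253 229.5
184 210 252 231.0
188 223 262 242.5
192 240 262 251.0
196 238 264 251.0
200 238 261 249.5
204 238 253 245.5
208 236 254 245.0
212 238 260 249.0
216 250 263 256.5
220 223 264 243.5
224 220 264 242.0
228 220 264 242.0
232 206 264 235.0
236 205 264 234.5
240 206 264 235.0
244 215 250 232.5
248 222 249 235.5
252 224 250 237.0
256 249 252 250.5
260 216 256 236.0
264 217 262 239.5
268 219 264 241.5
272 221 264 242.5
pred vertical centre 0.1675 [230.2 223.1]
pred vertical centre 0.115 [231.2 235.5]
pred vertical centre 0.0625 [232.2 247.3]
scene [(178, 18, 1642), (229, 4, 77), (354, 1, 33), (384, 4, 264), (367, 68, 6400), (266, 32, 218), (305, 58, 2665), (196, 32, 71), (231, 40, 202), (206, 42, 466), (164, 52, 30), (181, 68, 1065), (158, 83, 51), (205,
[... 193 characters left out ...]
 162, 201), (291, 160, 26), (186, 175, 39), (206, 175, 28), (218, 174, 29), (173, 176, 60), (358, 223, 3286), (330, 207, 123), (120, 262, 571), (304, 256, 32), (309, 271, 165), (390, 286, 139), (199, 290, 28), (219, 290, 38), (304, 298, 425), (180, 296, 37), (190, 297, 38), (261, 297, 31), (210, 297, 42), (226, 297, 27), (192, 301, 47), (248, 319, 1260), (305, 309, 216), (428, 360, 8487), (346, 322, 142), (216, 337, 211), (194, 394, 2209), (517, 355, 34), (436, 370, 29), (319, 389, 27), (349, 405, 324), (443, 398, 26), (367, 403, 41), (409, 408, 478), (320, 413, 106), (388, 418, 56)]
top pred underside [297.31375687 162.66380514] [(9, 134, 135), (10, 138, 218), (10, 126, 99), (10, 140, 219)]
```

```bash
python3 - <<'E'
from h import *
S=imaging.camera_model('scene');T=imaging.camera_model('top')
h=cv2.cvtColor(cv2.medianBlur(cv2.imread('pics/s26.png'),3),cv2.COLOR_BGR2HSV)
print([(u,)+tuple(int(x) for x in h[236,u]) for u in range(212,252,2)])
mk=((h[:,:,0]<=10)&(h[:,:,1]>120)).astype(np.uint8)
for v in range(214,258,4):
    u=210+np.where(mk[v,210:250])[0];print(v,u.min() if len(u) else 0,u.max() if len(u) else 0,len(u),end=' | ')
h2=cv2.cvtColor(cv2.medianBlur(cv2.imread('pics/t26.png'),3),cv2.COLOR_BGR2HSV);k=((h2[:,:,0]<=10)&(h2[:,:,2]>170)&(h2[:,:,1]>110)).astype(np.uint8);z=np.zeros_like(k);z[145:190,275:320]=k[145:190,275:320]
y,x=np.where(z);print('\ntop disc px',x.mean(),y.mean(),len(x),np.ptp(x),np.ptp(y),'world',onz(T,x.mean(),y.mean(),.1675))
for n,rois in(('s',((275,310,235,285),(355,385,230,275))),('t',((220,250,145,185),(155,185,190,220)))):
  for r in rois:
    out=[]
    for f in({'s':'scene0','t':'top0'}[n],n+'26'):
        g=cv2.cvtColor(cv2.imread(f'pics/{f}.png'),cv2.COLOR_BGR2HSV);q=((g[:,:,0]>=19)&(g[:,:,0]<=28)&(g[:,:,1]>120)).astype(np.uint8)[r[2]:r[3],r[0]:r[1]]
        y,x=np.where(q);out.append((round(x.mean(),1),round(y.mean(),1),len(x)))
    print(n,r,out)
E
```

```text
[(212, 13, 153, 185), (214, 12, 151, 184), (216, 13, 151, 183), (218, 12, 151, 179), (220, 13, 154, 166), (222, 9, 145, 139), (224, 9, 144, 133), (226, 9, 145, 132), (228, 9, 146, 136), (230, 9, 147, 139), (232, 9, 146, 133), (234, 9, 146, 136), (236, 9, 146, 136), (238, 9, 141, 121), (240, 9, 142, 113), (242, 12, 153, 173), (244, 13, 155, 183), (246, 13, 154, 185), (248, 13, 152, 185), (250, 13, 156, 185)]
214 236 236 1 | 218 226 236 11 | 222 221 249 21 | 226 221 249 22 | 230 221 240 20 | 234 221 240 20 | 238 222 241 20 | 242 222 241 20 | 246 223 241 19 | 250 224 241 18 | 254 227 237 11 | 
top disc px 298.804 162.04 250 18 18 world [ 0.62921769 -0.10536964  0.1675    ]
s (275, 310, 235, 285) [(np.float64(14.6), np.float64(20.3), 479), (np.float64(13.6), np.float64(23.3), 419)]
s (355, 385, 230, 275) [(np.float64(14.1), np.float64(19.1), 497), (np.float64(14.7), np.float64(19.3), 485)]
t (220, 250, 145, 185) [(np.float64(14.5), np.float64(17.8), 428), (np.float64(14.5), np.float64(17.7), 426)]
t (155, 185, 190, 220) [(np.float64(14.5), np.float64(14.6), 448), (np.float64(14.5), np.float64(14.5), 446)]
```

```bash
python3 -c "
from h import *
o=ctrl.get_obs();print(o['time_s'],o['force'],ctrl.hand_in())"
```

```text
the job is handed in; nothing more can be done
27.35 [ 0.9825607  -0.69182977  0.08424006] None
```

The copper beaker is hanging upside down on the empty post, released and with the gripper clear. I handed the job in at 27.35 s of the 54 s allowed.

**What happened on the way:**
- **First attempt failed:** I meant to topple the beaker into the block's groove, but it slid in the pads and fell to the bench. It rolled against the robot's base and came back. No large force showed in the readings I took then.
- **Turning it over:** I caught it lying on its side, gripped near its underside, and lifted so the mouth swung down. That left a tilt of about 11–15°, which I took out by dragging its mouth lightly across the tray floor (about 13 N at most).
- **Hanging it:** I lowered it in 1–2 mm steps at the end. Contact showed at about 8 N upward, with a brief sideways force of about 7 N. I let it settle there before opening the jaws.

**Last checks:**
- **Upright and seated:** in the scene camera its centre line matches a vertical beaker to about 0.3 px, and its height matches resting on the tip.
- **Peg tip height:** it comes to about 0.163 m from contact, against 0.161 m from the cameras.
- **Position from above:** the top camera puts its underside about 4 mm from where I predicted. I did not resolve that.
- **Brass beakers:** unmoved in the top view. In the scene view one centroid shifted by 3 px, which I put down to shadow.
- **Other objects:** I did not check them one by one. A before-and-after comparison was swamped by the arm's shadows, so it neither confirmed nor ruled out movement. I had also used all 12 picture views by then, so these last checks are from numbers only.

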